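# Stow the hearing aid cases and hook the tray cover on

### The job

Put the hearing aid cases away for the night: shut every case's lid and stand all the cases, right way up, on the floor of the white tray. Then close the tray with its cover panel: hook one long edge of the cover under the tray's overhanging lip while the other edge is still raised, and swing it down until it lies flat, square and centred on the rim, fully home. Leave the cup and the spoon rest alone.

Things in the scene. Friction and masses are not known exactly. Their poses are not given: they have to be found in the camera images.
- tray: White plastic storage tray fixed to the shelf. Origin: at shelf height, below the centre of the inside; outside x -72 to +76, y -125 to +125 mm. Inside: floor at z = 5 mm, x -60 to +60, y -119 to +119 mm. All four walls end in a rim at z = 46 mm on which the cover rests, 7 mm above the closed cases. The end walls (at y = -122 and +122 mm) have no stop above the rim.
- tray_lip (a point): Middle of the free lower edge of the lip overhanging along the tray's whole -x side (tray x = -50, z = 58 mm; lip top z = 63 mm). Under the lip lies the groove for the cover's edge: from z = 46 to 58 mm, bottom at tray x = -66 mm, open at both ends.
- tray_stop (a point): Middle of the top inner edge of the stop along the tray's whole +x side (tray x = 70, z = 57 mm; the stop is 6 mm thick). Because of it the 126 mm cover cannot slide in flat: there are 136 mm from the groove's bottom to the stop.
- cover: Flat white plastic cover panel of the tray, 126 (x) x 250 (y) x 5 mm, about 0.22 to 0.36 kg. Origin: centre of its underside, z up. In the middle of its top stands an upright grip rib, 14 mm thick (x), 100 mm long (y), its top 37 mm above the origin. It is symmetrical: either long edge may go under the lip.
- cover_edge_a (a point): Middle of the cover's long edge on its -x side, at half thickness (cover x = -63, z = 2.5 mm).
- cover_edge_b (a point): Middle of the cover's long edge on its +x side, at half thickness (cover x = +63, z = 2.5 mm).
- cup: White ceramic cup, 76 mm across and 85 mm high, on the rubber mat; leave alone. Origin: centre of its underside.
- spoon_rest: Low steel spoon rest, 200 (x) x 80 (y) x 14 mm; leave alone. Origin: centre of its underside.
- case_a: Blue hearing aid case, 46 (its x) x 66 (its y) x 34 mm high when closed; two identical others may exist and one may be absent. Origin: centre of its underside, x towards the lid's hinge, z up. The base is 24 mm high with upright outer walls, to be gripped across its 46 mm. Mass about 140 g.
- lid_a (a joint): Lid angle of case_a, rad: 0 shut, 2.1 leaning fully back. Hinge parallel to the case's y, at case x = 21, z = 24 mm; the lid is a plate 43 mm long from the hinge, 64 mm wide, 10 mm thick. It turns freely: open it leans back over the +x side (to case x = 52 mm, at most 68 mm high); pushed from behind past upright (below about 1.2) it falls shut by its own weight.
- case_b: Blue hearing aid case, 46 (its x) x 66 (its y) x 34 mm high when closed; two identical others may exist and one may be absent. Origin: centre of its underside, x towards the lid's hinge, z up. The base is 24 mm high with upright outer walls, to be gripped across its 46 mm. Mass about 140 g.
- lid_b (a joint): Lid angle of case_b, rad: 0 shut, 2.1 leaning fully back. Hinge parallel to the case's y, at case x = 21, z = 24 mm; the lid is a plate 43 mm long from the hinge, 64 mm wide, 10 mm thick. It turns freely: open it leans back over the +x side (to case x = 52 mm, at most 68 mm high); pushed from behind past upright (below about 1.2) it falls shut by its own weight.
- case_c: Blue hearing aid case, 46 (its x) x 66 (its y) x 34 mm high when closed; two identical others may exist and one may be absent. Origin: centre of its underside, x towards the lid's hinge, z up. The base is 24 mm high with upright outer walls, to be gripped across its 46 mm. Mass about 140 g.
- lid_c (a joint): Lid angle of case_c, rad: 0 shut, 2.1 leaning fully back. Hinge parallel to the case's y, at case x = 21, z = 24 mm; the lid is a plate 43 mm long from the hinge, 64 mm wide, 10 mm thick. It turns freely: open it leans back over the +x side (to case x = 52 mm, at most 68 mm high); pushed from behind past upright (below about 1.2) it falls shut by its own weight.
Not all that is in view belongs to the job. Leave any green look-alike of the case_c alone. What is shaped like the case_b but green is not meant.

How it is judged:
On the way, in this order (a step that is already met when the one before it is completed fails the run):
1. every case shut and standing on the tray's floor (x of case_a in the frame of tray between -0.042 and 0.042 m and y of case_a in the frame of tray between -0.095 and 0.095 m and z of case_a in the frame of tray between 0 and 0.01 m and angle between each of case_a, case_b, case_c's own z axis and vertical below 0.12 rad and value of joint each of lid_a, lid_b, lid_c below 0.12 rad and x of case_b in the frame of tray between -0.042 and 0.042 m and y of case_b in the frame of tray between -0.095 and 0.095 m and z of case_b in the frame of tray between 0 and 0.01 m and x of case_c in the frame of tray between -0.042 and 0.042 m and y of case_c in the frame of tray between -0.095 and 0.095 m and z of case_c in the frame of tray between 0 and 0.01 m), for 0.2 s.
2. one long edge of the cover under the tray's lip while the cover is still tilted (((x of cover_edge_a in the frame of tray between -0.07 and -0.0535 m and z of cover_edge_a in the frame of tray between 0.044 and 0.06 m and y of cover_edge_a in the frame of tray between -0.03 and 0.03 m) or (x of cover_edge_b in the frame of tray between -0.07 and -0.0535 m and z of cover_edge_b in the frame of tray between 0.044 and 0.06 m and y of cover_edge_b in the frame of tray between -0.03 and 0.03 m)) and angle between cover's own z axis and vertical between 0.07 and 0.7 rad), for 0.1 s.
At the end, for the whole second after the job is handed in: Every case upright (0.12 rad) on the tray's floor, lid below 0.12 rad; the cover at rest, flat (0.035 rad), underside 43 to 49.5 mm above the tray's origin, centred to -7..+11 mm along tray x and 16 mm along y, square to 0.08 rad (all of step 1 and x of cover in the frame of tray between -0.007 and 0.011 m and y of cover in the frame of tray between -0.016 and 0.016 m and z of cover in the frame of tray between 0.043 and 0.0495 m and angle between cover's own z axis and vertical below 0.035 rad and angle between the x axis of cover and the x axis of tray, either way round below 0.08 rad and linear speed of cover below 0.02 m/s); the robot touches nothing.
It fails at once if the cup knocked over or pushed more than 5 cm (distance of cup from where it was at the start of the episode above 0.05 m or angle between cup's own z axis and vertical above 0.5 rad).
It fails at once if the spoon rest knocked over or pushed more than 5 cm (distance of spoon_rest from where it was at the start of the episode above 0.05 m or angle between spoon_rest's own z axis and vertical above 0.5 rad).
Of case_a, case_b, case_c only 2 to 3 are there at a start; the rules pass over those that are not, and their reading is None.
At some moment in a run one of case_a, case_b, case_c, cover may be knocked a few centimetres aside while the robot is not near it.
It also fails if it takes over 210 s, if anything falls off the work surface, if the arm or the gripper's body presses on something with over 40 N, if the wrist force passes 120 N, or if a joint passes its speed limit or range.

### The arm

A 6-joint arm with a two-finger parallel gripper is mounted at the origin on the work surface. World frame = base frame: x ahead of the robot, y to its left, z up, the work surface at z = 0. Lengths are in m, angles in rad, forces in N, time in s.
With the tool pointing down it reaches from about 0.325 to 0.775 m from the base axis. Payload 5.5 kg.
Tool frame: the origin (TCP) lies at the very end of the fingers, on their centre line; the grasp point (between the pads) lies 19 mm behind it; z points along the fingers, y is the line along which they close (so a half turn about z gives the same grasp; the last joint's range is limited). The gripper opens to 88 mm and grips with 3 to 60 N. Pads are 20 mm wide; open, the fingers measure 115 mm over their backs; the gripper's body (75 mm by 178 mm) begins 61 mm behind the grasp point.
Start: joints at [1.271, 0.091, 1.231, -0, 1.82, -0.057], TCP at [0.144, 0.582, 0.223] pointing down, gripper open.
Joint ranges: [-2.87, 2.87], [-0.86, 2.18], [0.17, 2.46], [-1.51, 4.65], [0.06, 2.69], [-2.65, 2.65]. Speed limits (rad/s): [2.57, 2.57, 3.01, 3.14, 3.14, 3.14].

### API

Orientations are given as a unit quaternion [x, y, z, w].
In Python, from cell import r, cams, hand_in gives the robot as it stands.
- The arm moves only by the shell command python3 -m crank 'ROWS' [OPENING]. ROWS is JSON, a list of rows, each an object of numbers: "tx", "ty", "tz": the shift along the tool's x, y, z in m; "ax", "ay", "az": the turn, a rotation vector about the tool's x, y, z in degrees. In form: [{"tx": .., "ty": .., "tz": .., "ax": .., "ay": .., "az": ..}, ...]. A call has 1 to 20 rows; each row shifts and turns the commanded pose from where the row before left it, along the tool's axes as they then stand; what a row does not reach is not made up. A row lasts 1/8 s, in which the tool goes at most 62.5 mm and 10.7 degrees, less where a joint would pass 70% of its speed; a pose out of reach is approached as far as the arm can. A call is refused whole if a number of a shift passes 0.0625 or a number of a turn 10.7, either way. A call with a gripper value outside its range is refused whole. OPENING is the finger opening in m, from 0 to 0.0878, set as the call begins (- or left out, the last holds). The fingers move at their own pace and stop on an object; the grip force is fixed at half the most. Time passes only in rows, so rows that do not move let the fingers close. It gives the time, the measured TCP pose, the force, the opening and the grip force at its end, in the units of the state.
- r.read_state(): the state, without advancing time (a new reading comes with each control period).
- cams.read_camera(name): name is "scene" or "top" or "wrist"; returns (picture, depth): 400x640x3 uint8, red, green, blue; 400x640 float32, m along the optical axis (not along the pixel's ray), 0 where there is no reading.
- cams.calibration(name): a dict with "mtx" (3x3 intrinsics, pixels), "extrinsics" (4x4, takes a point from world to camera coordinates). Camera axes: x right, y down, z forward; pixel columns grow to the right and rows downward; lengths in m; the calibration is good to about 2 mm. A picture is of the moment at which its call begins: read the wrist's pose just before it. calibration takes no time and is no camera call; for the wrist camera it gives the pose at the moment of the call.
- hand_in(): hands the job in; it is judged then, once.
The state is a dict: "clock": time; "joint_positions": joint angles; "joint_vel": joint speeds; "effort": joint torques, N m; "position": TCP position; "ee_rot": TCP orientation; "ft_force": force on the tool from outside, world axes, zero at the start; "moment": the same for the moment, N m; "grip_width": finger opening in m; "grip_force": force on a finger pad.
Only numpy, scipy, OpenCV 4.12 (cv2) and the standard library are available. Lean on these libraries where they do the work, as an engineer would, in place of code of your own. Each camera call takes 0.05 s, during which the arm holds its last target. There are 200 camera calls.

## Working session

There is one attempt and no reset: what is moved stays moved. The work goes in short steps, Python scripts to look and compute and a shell command to move; the robot and the scene stay as the last step left them, time stands still between calls to the robot, and variables do not carry over. Pictures are saved under pics/ and viewed, at most 14 in all, crops included, and the job is handed in when it is done.

```bash
ls; mkdir -p pics
cat > h.py <<'E'
import numpy as np, cv2
from cell import r, cams, hand_in
from scipy.spatial.transform import Rotation as R
def cloud(name):
    c=cams.calibration(name); img,d=cams.read_camera(name)
    K=np.array(c["mtx"]);E=np.array(c["extrinsics"])
    v,u=np.indices(d.shape)
    P=np.stack([(u-K[0,2])/K[0,0]*d,(v-K[1,2])/K[1,1]*d,d],-1)
    W=(P-E[:3,3])@E[:3,:3]
    W[d==0]=np.nan
    return img,d,W
def save(img,n): cv2.imwrite(f"pics/{n}.png",img[...,::-1])
E
python3 - <<'E'
from h import *
for n in("top","scene"):
    img,d,W=cloud(n); save(img,n+"0"); np.save(n+"0.npy",W)
    print(np.round(np.linalg.inv(cams.calibration(n)["extrinsics"]),3))
s=r.read_state();print({k:np.round(v,3) for k,v in s.items()})
E
```

```text
pics
[[ 1.00e-03 -9.97e-01  7.50e-02  4.42e-01]
 [-1.00e+00 -1.00e-03  5.00e-03  1.50e-02]
 [-5.00e-03 -7.50e-02 -9.97e-01  1.73e+00]
 [ 0.00e+00  0.00e+00  0.00e+00  1.00e+00]]
[[-0.736  0.4   -0.546  1.339]
 [ 0.677  0.443 -0.588  0.831]
 [ 0.006 -0.803 -0.597  0.917]
 [ 0.     0.     0.     1.   ]]
{'clock': np.float64(0.1), 'joint_positions': array([ 1.271,  0.092,  1.232, -0.   ,  1.82 , -0.057]), 'joint_vel': array([ 0.   , -0.001, -0.004,  0.001, -0.001, -0.   ]), 'effort': array([ 2.0000e-03, -4.4786e+01, -4.0757e+01,  7.0000e-02,  2.8000e-02,
       -0.0000e+00]), 'position': array([0.144, 0.582, 0.222]), 'ee_rot': array([ 0.121,  0.993, -0.001, -0.   ]), 'ft_force': array([ 0.142, -0.352, -0.505]), 'moment': array([ 0.023, -0.016,  0.011]), 'grip_force': np.float64(0.0), 'grip_width': np.float64(0.088)}
```

View pics/top0.png

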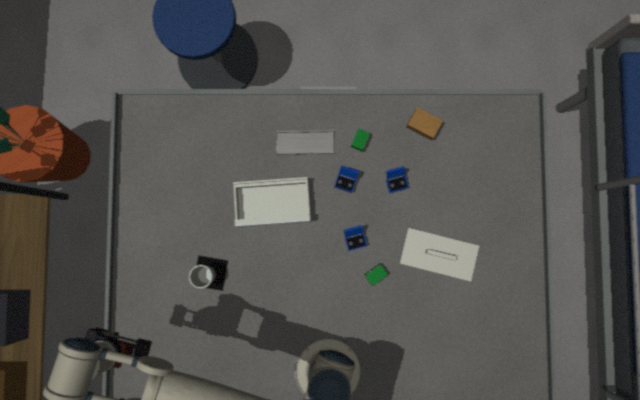

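View pics/scene0.png

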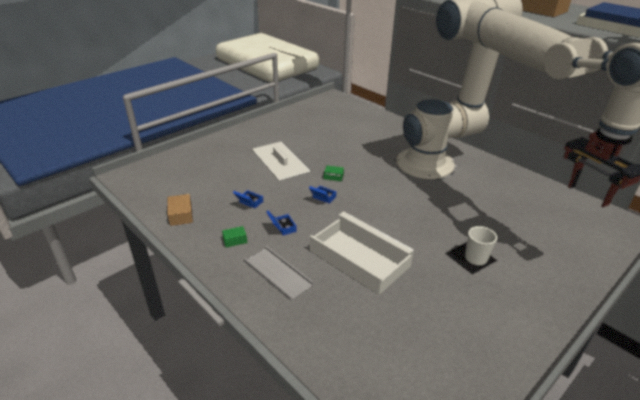

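Top view: three open blue cases at about (347,179), (397,179), (356,238); tray at (272,202), cover at (440,254), green decoys at (361,140), (377,274), cup at (203,275), spoon rest at (305,142). Now measure.

```bash
cat > m.py <<'E'
from h import *
np.set_printoptions(precision=4,suppress=True)
def rect(p):
    (c,s,a)=cv2.minAreaRect((p*1000).astype(np.float32)); b=cv2.boxPoints((c,s,a))
    e0,e1=b[1]-b[0],b[2]-b[1]; e=e0 if np.hypot(*e0)>np.hypot(*e1) else e1
    return np.round(c,1),np.round(sorted(s),1),round(np.degrees(np.arctan2(e[1],e[0]))%180,1)
for n in("top","scene"):
    img=cv2.imread(f"pics/{n}0.png"); W=np.load(n+"0.npy"); hsv=cv2.cvtColor(img,cv2.COLOR_BGR2HSV)
    inr=(W[...,0]>.2)&(W[...,0]<.85)&(abs(W[...,1])<.6)&(W[...,2]<.15)
    for col,lo,hi in(("blue",100,130),("green",45,85)):
        m=((hsv[...,0]>lo)&(hsv[...,0]<hi)&(hsv[...,1]>120)&inr).astype(np.uint8)
        m=cv2.dilate(m,np.ones((3,3)))&inr.astype(np.uint8)
        k,l,st,_=cv2.connectedComponentsWithStats(m)
        for i in range(1,k):
            if st[i,4]<40: continue
            p=W[l==i]; print(n,col,st[i,:5],"zmax",np.nanmax(p[:,2]).round(3))
            for a,b in((.015,.03),(.035,.05),(.05,.08)):
                q=p[(p[:,2]>a)&(p[:,2]<b)]
                if len(q)>5: print("   z",a,b,len(q),q.mean(0),rect(q[:,:2]))
    m=((hsv[...,1]<60)&(hsv[...,2]>110)&inr).astype(np.uint8)
    k,l,st,_=cv2.connectedComponentsWithStats(m)
    for i in range(1,k):
        if st[i,4]<150: continue
        p=W[l==i]; print(n,"white",st[i],"zmax",p[:,2].max())
        for a,b in((-.01,.03),(.04,.05),(.053,.08)):
            q=p[(p[:,2]>a)&(p[:,2]<b)]
            if len(q)>5: print("   z",a,b,len(q),q.mean(0),rect(q[:,:2]))
E
python3 m.py
```

```text
top blue [334 165  26  28 414] zmax 0.066
   z 0.015 0.03 97 [ 0.6381 -0.0569  0.0228] (array([637.3, -57.6]), array([52.9, 65. ]), np.float32(71.6))
   z 0.035 0.05 62 [ 0.6649 -0.0692  0.0432] (array([670.8, -68.4]), array([26.1, 63.5]), np.float32(68.3))
   z 0.05 0.08 81 [ 0.6752 -0.0695  0.057 ] (array([673.7, -69.3]), array([18.8, 62.8]), np.float32(73.5))
top blue [386 166  24  28 418] zmax 0.068
   z 0.015 0.03 106 [ 0.6358 -0.2349  0.0217] (array([ 636.2, -235.6]), array([53. , 67.5]), np.float32(105.1))
   z 0.035 0.05 61 [ 0.6644 -0.2264  0.0427] (array([ 665. , -226.9]), array([24. , 62.6]), np.float32(94.3))
   z 0.05 0.08 77 [ 0.6744 -0.2245  0.0577] (array([ 672.3, -225.9]), array([19.5, 63.9]), np.float32(105.8))
top blue [343 225  25  27 396] zmax 0.072
   z 0.015 0.03 93 [ 0.4356 -0.0937  0.0221] (array([436. , -92.3]), array([49.2, 66.3]), np.float32(106.0))
   z 0.035 0.05 49 [ 0.4651 -0.0845  0.0432] (array([464.4, -86.4]), array([15. , 60.1]), np.float32(105.3))
   z 0.05 0.08 84 [ 0.476  -0.0816  0.0575] (array([473.3, -81.8]), array([19.8, 62.9]), np.float32(1
[... 3076 characters left out ...]
y([36. , 59.8]), np.float32(129.1))
scene green [222 226  25  21 419] zmax 0.037
   z 0.015 0.03 120 [ 0.7961 -0.096   0.0235] (array([ 787.6, -109.3]), array([50.9, 65.6]), np.float32(155.7))
   z 0.035 0.05 20 [ 0.7914 -0.1068  0.0357] (array([ 790.9, -105.7]), array([36.8, 58.9]), np.float32(158.2))
scene white [  140   126   418   274 51353] zmax 0.09215635548832098
   z -0.01 0.03 48848 [0.572  0.1527 0.    ] (array([525.,   0.]), array([ 650. , 1199.9]), np.float32(90.0))
   z 0.04 0.05 616 [0.5442 0.2326 0.0448] (array([515.3, 281.4]), array([243.9, 499. ]), np.float32(122.9))
   z 0.053 0.08 1031 [0.4785 0.2621 0.0621] (array([513.5, 283.3]), array([248.1, 501.2]), np.float32(123.4))
```

```bash
cat >> h.py <<'E'
np.set_printoptions(precision=4,suppress=True)
def pose(xyz,yaw,tilt=0):
    """tool down, y axis at world yaw deg, then turned about own x by tilt deg"""
    a=np.radians(yaw); y=np.array([np.cos(a),np.sin(a),0]); z=np.array([0,0,-1.]); x=np.cross(y,z)
    return np.array(xyz,float),R.from_matrix(np.stack([x,y,z],1))*R.from_rotvec([np.radians(tilt),0,0])
def plan(*legs):
    """legs: (xyz,yaw,tilt,nrows); constant-twist rows from measured pose"""
    s=r.read_state(); p,q=np.array(s["position"]),R.from_quat(s["ee_rot"])
    for xyz,yaw,tilt,n in legs:
        P,Q=pose(xyz,yaw,tilt); rel=(q.inv()*Q).as_rotvec(); w=rel/n
        A=sum(R.from_rotvec(w*k).as_matrix() for k in range(n))
        t=np.linalg.solve(A,q.inv().apply(P-p))
        print(n,"rows  t",t,"rot",np.round(np.degrees(w),2)); p,q=P,Q
def loc(o,yaw,dx,dy=0):
    a=np.radians(yaw); return np.array([o[0]+dx*np.cos(a)-dy*np.sin(a),o[1]+dx*np.sin(a)+dy*np.cos(a)])
E
python3 - <<'E'
from h import *
o,y=(.634,-.0565),-18
a=[*loc(o,y,.082),.15];b=[*loc(o,y,.082),.056];c=[*loc(o,y,.016),.056];d=[*loc(o,y,.016),.15]
plan((a,y,0,20),(b,y,0,3),(c,y,0,6),(d,y,0,3))
E
```

```text
20 rows  t [-0.0484  0.0078  0.0036] rot [-0.   0.   4.7]
3 rows  t [0.     0.     0.0313] rot [0. 0. 0.]
6 rows  t [ 0.    -0.011  0.   ] rot [0. 0. 0.]
3 rows  t [ 0.      0.     -0.0313] rot [0. 0. 0.]
```

```bash
python3 -m crank '[{"tx":-0.0484,"ty":0.0078,"tz":0.0036,"az":4.7},{"tx":-0.0484,"ty":0.0078,"tz":0.0036,"az":4.7},{"tx":-0.0484,"ty":0.0078,"tz":0.0036,"az":4.7},{"tx":-0.0484,"ty":0.0078,"tz":0.0036,"az":4.7},{"tx":-0.0484,"ty":0.0078,"tz":0.0036,"az":4.7},{"tx":-0.0484,"ty":0.0078,"tz":0.0036,"az":4.7},{"tx":-0.0484,"ty":0.0078,"tz":0.0036,"az":4.7},{"tx":-0.0484,"ty":0.0078,"tz":0.0036,"az":4.7},{"tx":-0.0484,"ty":0.0078,"tz":0.0036,"az":4.7},{"tx":-0.0484,"ty":0.0078,"tz":0.0036,"az":4.7},{"tx":-0.0484,"ty":0.0078,"tz":0.0036,"az":4.7},{"tx":-0.0484,"ty":0.0078,"tz":0.0036,"az":4.7},{"tx":-0.0484,"ty":0.0078,"tz":0.0036,"az":4.7},{"tx":-0.0484,"ty":0.0078,"tz":0.0036,"az":4.7},{"tx":-0.0484,"ty":0.0078,"tz":0.0036,"az":4.7},{"tx":-0.0484,"ty":0.0078,"tz":0.0036,"az":4.7},{"tx":-0.0484,"ty":0.0078,"tz":0.0036,"az":4.7},{"tx":-0.0484,"ty":0.0078,"tz":0.0036,"az":4.7},{"tx":-0.0484,"ty":0.0078,"tz":0.0036,"az":4.7},{"tx":-0.0484,"ty":0.0078,"tz":0.0036,"az":4.7}]' 0
python3 - <<'E'
from h import *
o,y=(.634,-.0565),-18
b=[*loc(o,y,.082),.056];c=[*loc(o,y,.016),.056];d=[*loc(o,y,.016),.15]
plan((b,y,0,3),(c,y,0,6),(d,y,0,3))
img,_,_=cloud("wrist");save(img,"w1")
E
```

```text
3 rows  t [-0.3218 -0.0235  0.0553] rot [-0.03  0.03 31.36]
6 rows  t [ 0.    -0.011  0.   ] rot [0. 0. 0.]
3 rows  t [ 0.      0.     -0.0313] rot [0. 0. 0.]$[0]: bad value
```

View pics/w1.png

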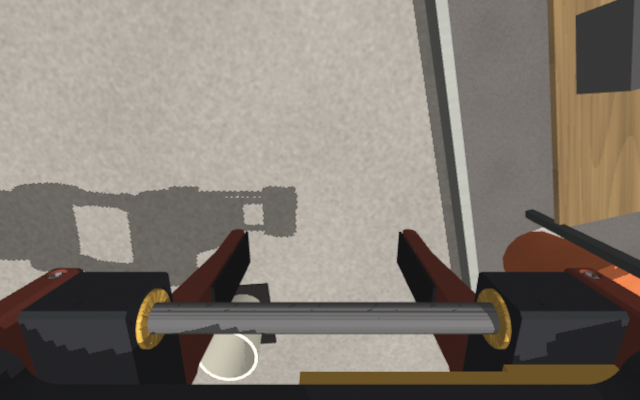

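The move was refused and the wrist camera still looks at the start area, with the cup at (230,355). All six keys are probably required in each row.

```bash
python3 -m crank '[{"tx":-0.0484,"ty":0.0078,"tz":0.0036,"ax":0,"ay":0,"az":4.7},{"tx":-0.0484,"ty":0.0078,"tz":0.0036,"ax":0,"ay":0,"az":4.7},{"tx":-0.0484,"ty":0.0078,"tz":0.0036,"ax":0,"ay":0,"az":4.7},{"tx":-0.0484,"ty":0.0078,"tz":0.0036,"ax":0,"ay":0,"az":4.7},{"tx":-0.0484,"ty":0.0078,"tz":0.0036,"ax":0,"ay":0,"az":4.7},{"tx":-0.0484,"ty":0.0078,"tz":0.0036,"ax":0,"ay":0,"az":4.7},{"tx":-0.0484,"ty":0.0078,"tz":0.0036,"ax":0,"ay":0,"az":4.7},{"tx":-0.0484,"ty":0.0078,"tz":0.0036,"ax":0,"ay":0,"az":4.7},{"tx":-0.0484,"ty":0.0078,"tz":0.0036,"ax":0,"ay":0,"az":4.7},{"tx":-0.0484,"ty":0.0078,"tz":0.0036,"ax":0,"ay":0,"az":4.7},{"tx":-0.0484,"ty":0.0078,"tz":0.0036,"ax":0,"ay":0,"az":4.7},{"tx":-0.0484,"ty":0.0078,"tz":0.0036,"ax":0,"ay":0,"az":4.7},{"tx":-0.0484,"ty":0.0078,"tz":0.0036,"ax":0,"ay":0,"az":4.7},{"tx":-0.0484,"ty":0.0078,"tz":0.0036,"ax":0,"ay":0,"az":4.7},{"tx":-0.0484,"ty":0.0078,"tz":0.0036,"ax":0,"ay":0,"az":4.7},{"tx":-0.0484,"ty":0.0078,"tz":0.0036,"ax":0,"ay":0,"az":4.7},{"tx":-0.0484,"ty":0.0078,"tz":0.0036,"ax":0,"ay":0,"az":4.7},{"tx":-0.0484,"ty":0.0078,"tz":0.0036,"ax":0,"ay":0,"az":4.7},{"tx":-0.0484,"ty":0.0078,"tz":0.0036,"ax":0,"ay":0,"az":4.7},{"tx":-0.0484,"ty":0.0078,"tz":0.0036,"ax":0,"ay":0,"az":4.7}]' 0
cat > p.py <<'E'
from h import *
o,y=(.634,-.0565),-18
b=[*loc(o,y,.082),.056];c=[*loc(o,y,.016),.056];d=[*loc(o,y,.016),.15]
plan((b,y,0,3),(c,y,0,6),(d,y,0,3))
E
python3 p.py
```

```text
clock: 2.65
position: [0.713, -0.0832, 0.1497]
ee_rot: [0.809, 0.587, -0.0, -0.0]
ft_force: [0.2, 0.2, 0.3]
grip_width: 0.0001
grip_force: 0.0
3 rows  t [ 0.0003 -0.0004  0.0312] rot [-0.02  0.   -0.02]
6 rows  t [ 0.    -0.011  0.   ] rot [0. 0. 0.]
3 rows  t [ 0.      0.     -0.0313] rot [0. 0. 0.]
```

```bash
python3 -m crank '[{"tx":0,"ty":0,"tz":0.031,"ax":0,"ay":0,"az":0},{"tx":0,"ty":0,"tz":0.031,"ax":0,"ay":0,"az":0},{"tx":0,"ty":0,"tz":0.031,"ax":0,"ay":0,"az":0},{"tx":0,"ty":-0.011,"tz":0,"ax":0,"ay":0,"az":0},{"tx":0,"ty":-0.011,"tz":0,"ax":0,"ay":0,"az":0},{"tx":0,"ty":-0.011,"tz":0,"ax":0,"ay":0,"az":0},{"tx":0,"ty":-0.011,"tz":0,"ax":0,"ay":0,"az":0},{"tx":0,"ty":-0.011,"tz":0,"ax":0,"ay":0,"az":0},{"tx":0,"ty":-0.011,"tz":0,"ax":0,"ay":0,"az":0},{"tx":0,"ty":-0.008,"tz":0,"ax":0,"ay":0,"az":0},{"tx":0,"ty":0,"tz":-0.031,"ax":0,"ay":0,"az":0},{"tx":0,"ty":0,"tz":-0.062,"ax":0,"ay":0,"az":0},{"tx":0,"ty":0,"tz":-0.062,"ax":0,"ay":0,"az":0},{"tx":0,"ty":-0.04,"tz":0,"ax":0,"ay":0,"az":0},{"tx":0,"ty":-0.04,"tz":0,"ax":0,"ay":0,"az":0}]' 0.0878
cat > look.py <<'E'
import sys
from h import *
W0=None
def rect(p):
    (c,s,a)=cv2.minAreaRect((p*1000).astype(np.float32)); b=cv2.boxPoints((c,s,a))
    e0,e1=b[1]-b[0],b[2]-b[1]; e=e0 if np.hypot(*e0)>np.hypot(*e1) else e1
    return np.round(c,1),np.round(sorted(s),1),round(float(np.degrees(np.arctan2(e[1],e[0]))%180),1)
def blue(n):
    img,d,W=cloud(n); hsv=cv2.cvtColor(img,cv2.COLOR_RGB2HSV)
    inr=(W[...,0]>.2)&(W[...,0]<.85)&(abs(W[...,1])<.6)&(W[...,2]<.15)
    m=((hsv[...,0]>100)&(hsv[...,0]<130)&(hsv[...,1]>120)&inr).astype(np.uint8)
    k,l,st,_=cv2.connectedComponentsWithStats(m)
    for i in range(1,k):
        if st[i,4]<60: continue
        p=W[l==i]; print(n,st[i],"zmax",round(p[:,2].max(),3),end=" ")
        for a in (.012,.029,.04):
            q=p[p[:,2]>a]
            if len(q)>9: print("| z>",a,len(q),*rect(q[:,:2]),end=" ")
        print()
    return img
if __name__=="__main__":
    for n in sys.argv[1].split(","): im=blue(n)
    if len(sys.argv)>2: save(im,sys.argv[2])
E
python3 look.py top,wrist w2
```

```text
clock: 4.53
position: [0.5663, -0.034, 0.2138]
ee_rot: [0.809, 0.588, 0.001, 0.001]
ft_force: [0.5, 0.4, 0.1]
grip_width: 0.0879
grip_force: 0.0
top [386 167  22  26 268] zmax 0.067 | z> 0.012 244 [ 645.2 -232.2] [66.4 72.1] 14.8 | z> 0.029 154 [ 645.5 -231.8] [64.1 72.4] 12.2 | z> 0.04 113 [ 669.3 -226.8] [22.6 64. ] 106.4 
top [344 227  13  22 118] zmax 0.066 | z> 0.012 109 [447.4 -78.6] [42.3 65.7] 10.8 | z> 0.029 89 [467.6 -75.5] [25.4 43.6] 108.6 | z> 0.04 68 [470.7 -74.7] [19.  43.1] 108.5 
wrist [ 364  149   44   58 2331] zmax 0.038 | z> 0.012 2241 [633.3 -57.6] [46.  65.7] 71.9 | z> 0.029 1980 [632.6 -57.3] [42.5 63.6] 72.0 
wrist [ 214  217   71   62 1016] zmax 0.063 | z> 0.012 962 [446.6 -90.7] [66.2 73.6] 15.2 | z> 0.029 628 [469.  -83.9] [26.9 62.8] 105.1 | z> 0.04 588 [471.7 -83.1] [21.1 62.8] 105.2 
wrist [389 276  19  26 249] zmax 0.027 | z> 0.012 173 [ 608.9 -216.7] [18.6 32.6] 64.8
```

View pics/w2.png

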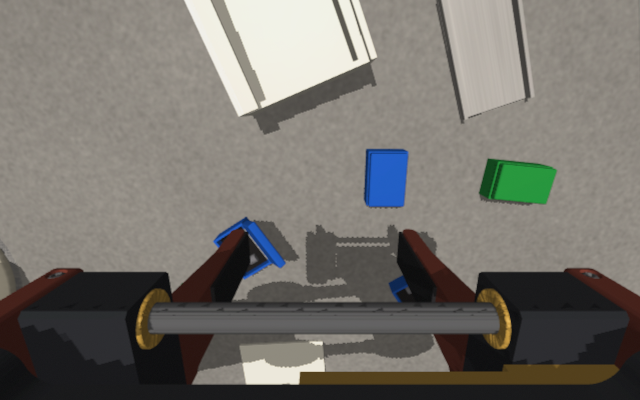

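Case A is shut at (387,178) in the wrist view, unmoved. Pick it.

Run:
```python
from h import *
plan(([.633,-.0574,.10],-18,0,4),([.633,-.0574,.007],-18,0,4))
```

```text
4 rows  t [-0.0005  0.0182  0.0283] rot [-0.   -0.    0.03]
4 rows  t [0.     0.     0.0232] rot [0. 0. 0.]
```

```bash
python3 -m crank '[{"tx":-0.0005,"ty":0.0182,"tz":0.0283,"ax":0,"ay":0,"az":0},{"tx":-0.0005,"ty":0.0182,"tz":0.0283,"ax":0,"ay":0,"az":0},{"tx":-0.0005,"ty":0.0182,"tz":0.0283,"ax":0,"ay":0,"az":0},{"tx":-0.0005,"ty":0.0182,"tz":0.0283,"ax":0,"ay":0,"az":0},{"tx":0,"ty":0,"tz":0.023,"ax":0,"ay":0,"az":0},{"tx":0,"ty":0,"tz":0.023,"ax":0,"ay":0,"az":0},{"tx":0,"ty":0,"tz":0.023,"ax":0,"ay":0,"az":0},{"tx":0,"ty":0,"tz":0.023,"ax":0,"ay":0,"az":0},{"tx":0,"ty":0,"tz":0,"ax":0,"ay":0,"az":0}]' 0.0878
python3 -m crank '[{"tx":0,"ty":0,"tz":0,"ax":0,"ay":0,"az":0},{"tx":0,"ty":0,"tz":0,"ax":0,"ay":0,"az":0},{"tx":0,"ty":0,"tz":0,"ax":0,"ay":0,"az":0},{"tx":0,"ty":0,"tz":0,"ax":0,"ay":0,"az":0},{"tx":0,"ty":0,"tz":0,"ax":0,"ay":0,"az":0}]' 0.03
python3 -m crank '[{"tx":0,"ty":0,"tz":-0.02,"ax":0,"ay":0,"az":0},{"tx":0,"ty":0,"tz":-0.05,"ax":0,"ay":0,"az":0},{"tx":0,"ty":0,"tz":-0.05,"ax":0,"ay":0,"az":0},{"tx":0,"ty":0,"tz":-0.05,"ax":0,"ay":0,"az":0}]'
cat > tray.py <<'E'
from look import *
img,d,W=cloud("wrist"); hsv=cv2.cvtColor(img,cv2.COLOR_RGB2HSV)
m=(hsv[...,1]<60)&(hsv[...,2]>100)&(W[...,1]>.0)&(W[...,1]<.36)&(W[...,0]>.44)&(W[...,0]<.7)
for a,b in((.04,.05),(.053,.0595),(.0605,.07)):
    q=W[m&(W[...,2]>a)&(W[...,2]<b)]
    if len(q)>20: print(a,len(q),q[:,2].mean(),rect(q[:,:2]))
E
python3 - <<'E'
from h import *
o=loc((.5665,.1923),4.2,0,.076)
plan(([*o,.19],4.2,0,8),([*o,.013],4.2,0,6))
E
```

```text
clock: 5.75
position: [0.6341, -0.0585, 0.0046]
ee_rot: [0.809, 0.588, -0.002, -0.002]
ft_force: [0.1, -0.0, 0.0]
grip_width: 0.088
grip_force: 0.0
clock: 6.38
position: [0.6354, -0.0584, 0.0078]
ee_rot: [0.809, 0.588, 0.0, 0.0]
ft_force: [-1.5, 0.8, 1.6]
grip_width: 0.046
grip_force: 30.0
clock: 6.88
position: [0.6352, -0.0585, 0.1805]
ee_rot: [0.809, 0.588, 0.0, 0.0]
ft_force: [0.6, -0.6, -2.3]
grip_width: 0.0461
grip_force: 30.0
8 rows  t [ 0.0393 -0.0151 -0.0012] rot [ 0.01  0.   -2.76]
6 rows  t [0.     0.     0.0295] rot [0. 0. 0.]
```

```bash
python3 tray.py; python3 -m crank '[{"tx":0.0393,"ty":-0.0151,"tz":-0.0012,"ax":0,"ay":0,"az":-2.76},{"tx":0.0393,"ty":-0.0151,"tz":-0.0012,"ax":0,"ay":0,"az":-2.76},{"tx":0.0393,"ty":-0.0151,"tz":-0.0012,"ax":0,"ay":0,"az":-2.76},{"tx":0.0393,"ty":-0.0151,"tz":-0.0012,"ax":0,"ay":0,"az":-2.76},{"tx":0.0393,"ty":-0.0151,"tz":-0.0012,"ax":0,"ay":0,"az":-2.76},{"tx":0.0393,"ty":-0.0151,"tz":-0.0012,"ax":0,"ay":0,"az":-2.76},{"tx":0.0393,"ty":-0.0151,"tz":-0.0012,"ax":0,"ay":0,"az":-2.76},{"tx":0.0393,"ty":-0.0151,"tz":-0.0012,"ax":0,"ay":0,"az":-2.76},{"tx":0,"ty":0,"tz":0,"ax":0,"ay":0,"az":0}]'
python3 tray.py
python3 - <<'E'
from h import *
o=loc((.5665,.1923),4.2,0,.076)
plan(([*o,.07],4.2,0,4),([*o,.014],4.2,0,5))
E
```

```text
0.04 1606 0.047095657095321555 (array([575. ,  89.9]), array([ 49. , 147.8]), 4.9)
0.053 369 0.058009579341234185 (array([575.3,  87. ]), array([ 41.5, 147.1]), 4.1)
0.0605 3178 0.06400666276782412 (array([571.9, 114.6]), array([ 97.2, 147.5]), 4.3)
clock: 8.05
position: [0.5602, 0.2707, 0.188]
ee_rot: [0.679, 0.734, 0.001, -0.0]
ft_force: [0.5, -0.5, -1.1]
grip_width: 0.0455
grip_force: 30.0
0.04 2754 0.04648895677129213 (array([567.3, 191. ]), array([147.6, 250.6]), 94.1)
0.053 840 0.05779259604227338 (array([568. , 190.8]), array([147.8, 251.4]), 94.3)
0.0605 2626 0.06405975041687043 (array([566.6, 190.4]), array([146.9, 251.1]), 94.1)
4 rows  t [-0.0002 -0.      0.0294] rot [ 0.01 -0.    0.02]
5 rows  t [0.     0.     0.0112] rot [0. 0. 0.]
```

```bash
python3 -m crank '[{"tx":-0.0015,"ty":-0.001,"tz":0.0294,"ax":0,"ay":0,"az":0},{"tx":-0.001,"ty":0,"tz":0.0294,"ax":0,"ay":0,"az":0},{"tx":0,"ty":0,"tz":0.0294,"ax":0,"ay":0,"az":0},{"tx":0,"ty":0,"tz":0.0294,"ax":0,"ay":0,"az":0},{"tx":0,"ty":0,"tz":0.0115,"ax":0,"ay":0,"az":0},{"tx":0,"ty":0,"tz":0.0115,"ax":0,"ay":0,"az":0},{"tx":0,"ty":0,"tz":0.0115,"ax":0,"ay":0,"az":0},{"tx":0,"ty":0,"tz":0.0115,"ax":0,"ay":0,"az":0},{"tx":0,"ty":0,"tz":0.0105,"ax":0,"ay":0,"az":0},{"tx":0,"ty":0,"tz":0,"ax":0,"ay":0,"az":0}]'
python3 -m crank '[{"tx":0,"ty":0,"tz":0,"ax":0,"ay":0,"az":0},{"tx":0,"ty":0,"tz":0,"ax":0,"ay":0,"az":0}]' 0.06
python3 -m crank '[{"tx":0,"ty":0,"tz":-0.03,"ax":0,"ay":0,"az":0},{"tx":0,"ty":0,"tz":-0.06,"ax":0,"ay":0,"az":0},{"tx":0,"ty":0,"tz":-0.06,"ax":0,"ay":0,"az":0},{"tx":0,"ty":0,"tz":-0.02,"ax":0,"ay":0,"az":0}]' 
python3 look.py top
python3 - <<'E'
from h import *
o,y=(.6325,-.2355),15.5
plan(([*loc(o,y,.085),.19],y,0,14),([*loc(o,y,.085),.056],y,0,3))
E
```

```text
clock: 9.35
position: [0.5605, 0.2655, 0.0126]
ee_rot: [0.681, 0.732, -0.0, -0.0]
ft_force: [0.2, 0.2, -1.3]
grip_width: 0.0458
grip_force: 30.0
clock: 9.6
position: [0.5608, 0.2655, 0.0133]
ee_rot: [0.681, 0.732, 0.0, 0.0]
ft_force: [-0.2, 0.4, -0.4]
grip_width: 0.0592
grip_force: 0.0
clock: 10.1
position: [0.562, 0.2661, 0.1889]
ee_rot: [0.681, 0.732, 0.004, 0.002]
ft_force: [-0.4, 0.2, -0.2]
grip_width: 0.0599
grip_force: 0.0
top [387 167  22  26 258] zmax 0.066 | z> 0.012 230 [ 645.9 -233.5] [66.7 72.5] 14.6 | z> 0.029 149 [ 656.5 -222.8] [56.3 78.6] 154.9 | z> 0.04 109 [ 671.2 -227.2] [21.7 62.7] 107.8 
top [252 198   9  12  76] zmax 0.049 | z> 0.012 76 [563.2 242.4] [21.  42.1] 13.7 | z> 0.029 68 [562.8 243.3] [20.6 41.6] 11.5 | z> 0.04 21 [561.8 246.2] [20.6 37.3] 0.3 
top [344 226  23  25 246] zmax 0.066 | z> 0.012 212 [448. -90.] [64.7 72.6] 15.3 | z> 0.029 145 [449.1 -89.4] [62.4 70. ] 15.4 | z> 0.04 105 [472.2 -83.2] [22.5 62. ] 105.9 
14 rows  t [-0.0356  0.0051 -0.0001] rot [ 0.04 -0.01 -0.81]
3 rows  t [0.     0.     0.0447] rot [0. 0. 0.]
```

```bash
python3 -m crank '[{"tx":-0.0356,"ty":0.0051,"tz":0,"ax":0,"ay":0,"az":-0.81},{"tx":-0.0356,"ty":0.0051,"tz":0,"ax":0,"ay":0,"az":-0.81},{"tx":-0.0356,"ty":0.0051,"tz":0,"ax":0,"ay":0,"az":-0.81},{"tx":-0.0356,"ty":0.0051,"tz":0,"ax":0,"ay":0,"az":-0.81},{"tx":-0.0356,"ty":0.0051,"tz":0,"ax":0,"ay":0,"az":-0.81},{"tx":-0.0356,"ty":0.0051,"tz":0,"ax":0,"ay":0,"az":-0.81},{"tx":-0.0356,"ty":0.0051,"tz":0,"ax":0,"ay":0,"az":-0.81},{"tx":-0.0356,"ty":0.0051,"tz":0,"ax":0,"ay":0,"az":-0.81},{"tx":-0.0356,"ty":0.0051,"tz":0,"ax":0,"ay":0,"az":-0.81},{"tx":-0.0356,"ty":0.0051,"tz":0,"ax":0,"ay":0,"az":-0.81},{"tx":-0.0356,"ty":0.0051,"tz":0,"ax":0,"ay":0,"az":-0.81},{"tx":-0.0356,"ty":0.0051,"tz":0,"ax":0,"ay":0,"az":-0.81},{"tx":-0.0356,"ty":0.0051,"tz":0,"ax":0,"ay":0,"az":-0.81},{"tx":-0.0356,"ty":0.0051,"tz":0,"ax":0,"ay":0,"az":-0.81},{"tx":0,"ty":0,"tz":0.0447,"ax":0,"ay":0,"az":0},{"tx":0,"ty":0,"tz":0.0447,"ax":0,"ay":0,"az":0},{"tx":0,"ty":0,"tz":0.0447,"ax":0,"ay":0,"az":0}]' 0
python3 -m crank '[{"tx":0,"ty":-0.011,"tz":0,"ax":0,"ay":0,"az":0},{"tx":0,"ty":-0.011,"tz":0,"ax":0,"ay":0,"az":0},{"tx":0,"ty":-0.011,"tz":0,"ax":0,"ay":0,"az":0},{"tx":0,"ty":-0.011,"tz":0,"ax":0,"ay":0,"az":0},{"tx":0,"ty":-0.011,"tz":0,"ax":0,"ay":0,"az":0},{"tx":0,"ty":-0.011,"tz":0,"ax":0,"ay":0,"az":0},{"tx":0,"ty":-0.011,"tz":0,"ax":0,"ay":0,"az":0},{"tx":0,"ty":0,"tz":-0.031,"ax":0,"ay":0,"az":0},{"tx":0,"ty":0,"tz":-0.062,"ax":0,"ay":0,"az":0},{"tx":0,"ty":0,"tz":-0.062,"ax":0,"ay":0,"az":0},{"tx":0,"ty":-0.04,"tz":0,"ax":0,"ay":0,"az":0},{"tx":0,"ty":-0.04,"tz":0,"ax":0,"ay":0,"az":0}]'
python3 look.py wrist
python3 - <<'E'
from h import *
o,y=(.6328,-.236),15.5
plan(([*o,.10],y,0,4),([*o,.007],y,0,4))
E
```

```text
clock: 12.28
position: [0.7112, -0.2136, 0.0443]
ee_rot: [0.605, 0.796, -0.001, -0.002]
ft_force: [0.6, 0.3, -0.1]
grip_width: 0.0004
grip_force: 0.0
clock: 13.78
position: [0.5606, -0.2561, 0.2051]
ee_rot: [0.605, 0.796, 0.0, 0.001]
ft_force: [-0.8, 0.1, -0.7]
grip_width: 0.0007
grip_force: 0.0
wrist [ 219    0   71   33 1080] zmax 0.063 | z> 0.012 968 [ 450.9 -110.9] [25.8 71.9] 15.1 | z> 0.029 488 [ 473.4 -105.3] [22.4 25.6] 14.9 | z> 0.04 358 [ 477.  -106.2] [19.  19.5] 12.4 
wrist [ 362  149   43   58 2309] zmax 0.038 | z> 0.012 2159 [ 629.8 -237.6] [43.  65.6] 104.6 | z> 0.029 1894 [ 629.2 -237.5] [39.5 63. ] 104.9 
4 rows  t [0.0001 0.0199 0.0261] rot [-0.03  0.01 -0.02]
4 rows  t [0.     0.     0.0232] rot [0. 0. 0.]
```

```bash
python3 -m crank '[{"tx":-0.0003,"ty":0.0192,"tz":0.0261,"ax":0,"ay":0,"az":0},{"tx":-0.0003,"ty":0.0192,"tz":0.0261,"ax":0,"ay":0,"az":0},{"tx":-0.0003,"ty":0.0192,"tz":0.0261,"ax":0,"ay":0,"az":0},{"tx":-0.0003,"ty":0.0192,"tz":0.0261,"ax":0,"ay":0,"az":0},{"tx":0,"ty":0,"tz":0.023,"ax":0,"ay":0,"az":0},{"tx":0,"ty":0,"tz":0.023,"ax":0,"ay":0,"az":0},{"tx":0,"ty":0,"tz":0.023,"ax":0,"ay":0,"az":0},{"tx":0,"ty":0,"tz":0.023,"ax":0,"ay":0,"az":0},{"tx":0,"ty":0,"tz":0,"ax":0,"ay":0,"az":0}]' 0.0878
python3 -m crank '[{"tx":0,"ty":0,"tz":0,"ax":0,"ay":0,"az":0},{"tx":0,"ty":0,"tz":0,"ax":0,"ay":0,"az":0},{"tx":0,"ty":0,"tz":0,"ax":0,"ay":0,"az":0},{"tx":0,"ty":0,"tz":0,"ax":0,"ay":0,"az":0},{"tx":0,"ty":0,"tz":0,"ax":0,"ay":0,"az":0}]' 0.03
python3 -m crank '[{"tx":0,"ty":0,"tz":-0.02,"ax":0,"ay":0,"az":0},{"tx":0,"ty":0,"tz":-0.05,"ax":0,"ay":0,"az":0},{"tx":0,"ty":0,"tz":-0.05,"ax":0,"ay":0,"az":0},{"tx":0,"ty":0,"tz":-0.05,"ax":0,"ay":0,"az":0}]' 
python3 look.py top
python3 - <<'E'
from h import *
o=loc((.5655,.1909),4.2,-.001,-.002)
plan(([*o,.19],4.2,0,11),([*o,.07],4.2,0,4),([*o,.014],4.2,0,5))
E
```

```text
clock: 14.95
position: [0.6337, -0.2357, 0.0046]
ee_rot: [0.605, 0.796, -0.001, -0.002]
ft_force: [-0.4, -0.8, -0.6]
grip_width: 0.0865
grip_force: 0.0
clock: 15.58
position: [0.6355, -0.2365, 0.0078]
ee_rot: [0.605, 0.796, -0.0, 0.0]
ft_force: [-1.8, 0.3, 1.8]
grip_width: 0.0462
grip_force: 30.0
clock: 16.08
position: [0.6354, -0.2362, 0.1805]
ee_rot: [0.605, 0.796, 0.0, 0.001]
ft_force: [-0.1, 0.6, -1.7]
grip_width: 0.0459
grip_force: 30.0
top [241 198  20  14 233] zmax 0.051 | z> 0.012 233 [560.3 264.4] [43.5 62.6] 93.9 | z> 0.029 224 [559.2 264.4] [43.4 61.5] 91.2 | z> 0.04 86 [560.  264.4] [41.  58.4] 90.4 
top [344 226  23  25 241] zmax 0.067 | z> 0.012 209 [447.5 -90.2] [64.6 71.5] 14.7 | z> 0.029 132 [448.  -90.7] [61.2 71.4] 16.5 | z> 0.04 104 [471.  -83.9] [22.6 61.5] 104.1 
11 rows  t [ 0.0393  0.0005 -0.0002] rot [0.06 0.04 1.03]
4 rows  t [0.   0.   0.03] rot [0. 0. 0.]
5 rows  t [0.     0.     0.0112] rot [0. 0. 0.]
```

```bash
python3 -m crank '[{"tx":0.0393,"ty":0.0005,"tz":0,"ax":0,"ay":0,"az":1.03},{"tx":0.0393,"ty":0.0005,"tz":0,"ax":0,"ay":0,"az":1.03},{"tx":0.0393,"ty":0.0005,"tz":0,"ax":0,"ay":0,"az":1.03},{"tx":0.0393,"ty":0.0005,"tz":0,"ax":0,"ay":0,"az":1.03},{"tx":0.0393,"ty":0.0005,"tz":0,"ax":0,"ay":0,"az":1.03},{"tx":0.0393,"ty":0.0005,"tz":0,"ax":0,"ay":0,"az":1.03},{"tx":0.0393,"ty":0.0005,"tz":0,"ax":0,"ay":0,"az":1.03},{"tx":0.0393,"ty":0.0005,"tz":0,"ax":0,"ay":0,"az":1.03},{"tx":0.0393,"ty":0.0005,"tz":0,"ax":0,"ay":0,"az":1.03},{"tx":0.0393,"ty":0.0005,"tz":0,"ax":0,"ay":0,"az":1.03},{"tx":0.0393,"ty":0.0005,"tz":0,"ax":0,"ay":0,"az":1.03},{"tx":0,"ty":0,"tz":0,"ax":0,"ay":0,"az":0}]'
python3 - <<'E'
from h import *
o=loc((.5655,.1909),4.2,-.001,-.002)
plan(([*o,.07],4.2,0,4),([*o,.014],4.2,0,5))
E
```

```text
clock: 17.62
position: [0.5627, 0.1918, 0.1781]
ee_rot: [0.679, 0.734, 0.001, -0.0]
ft_force: [0.4, -0.9, -1.9]
grip_width: 0.0458
grip_force: 30.0
4 rows  t [-0.0008  0.0004  0.027 ] rot [ 0.01 -0.01  0.05]
5 rows  t [0.     0.     0.0112] rot [0. 0. 0.]
```

```bash
python3 -m crank '[{"tx":-0.0008,"ty":0.0004,"tz":0.027,"ax":0,"ay":0,"az":0},{"tx":-0.0008,"ty":0.0004,"tz":0.027,"ax":0,"ay":0,"az":0},{"tx":-0.0008,"ty":0.0004,"tz":0.027,"ax":0,"ay":0,"az":0},{"tx":-0.0008,"ty":0.0004,"tz":0.027,"ax":0,"ay":0,"az":0},{"tx":0,"ty":0,"tz":0.0115,"ax":0,"ay":0,"az":0},{"tx":0,"ty":0,"tz":0.0115,"ax":0,"ay":0,"az":0},{"tx":0,"ty":0,"tz":0.0115,"ax":0,"ay":0,"az":0},{"tx":0,"ty":0,"tz":0.0115,"ax":0,"ay":0,"az":0},{"tx":0,"ty":0,"tz":0.0105,"ax":0,"ay":0,"az":0},{"tx":0,"ty":0,"tz":0,"ax":0,"ay":0,"az":0}]'
python3 -m crank '[{"tx":0,"ty":0,"tz":0,"ax":0,"ay":0,"az":0},{"tx":0,"ty":0,"tz":0,"ax":0,"ay":0,"az":0}]' 0.06
python3 -m crank '[{"tx":0,"ty":0,"tz":-0.03,"ax":0,"ay":0,"az":0},{"tx":0,"ty":0,"tz":-0.06,"ax":0,"ay":0,"az":0},{"tx":0,"ty":0,"tz":-0.06,"ax":0,"ay":0,"az":0},{"tx":0,"ty":0,"tz":-0.02,"ax":0,"ay":0,"az":0},{"tx":-0.03,"ty":0.03,"tz":0,"ax":0,"ay":0,"az":0},{"tx":-0.05,"ty":0,"tz":0,"ax":0,"ay":0,"az":0}]' 
python3 look.py top,wrist
python3 - <<'E'
from h import *
o,y=(.4345,-.0937),15.5
plan(([*loc(o,y,.085),.19],y,0,7),([*loc(o,y,.085),.056],y,0,3))
E
```

```text
clock: 18.88
position: [0.5651, 0.1862, 0.0126]
ee_rot: [0.681, 0.732, -0.0, -0.0]
ft_force: [0.3, 0.1, -1.1]
grip_width: 0.0459
grip_force: 30.0
clock: 19.12
position: [0.5653, 0.1862, 0.0132]
ee_rot: [0.681, 0.732, 0.0, 0.0]
ft_force: [-0.0, -0.5, 0.7]
grip_width: 0.0596
grip_force: 0.0
clock: 19.88
position: [0.6016, 0.1087, 0.1811]
ee_rot: [0.68, 0.733, -0.001, -0.001]
ft_force: [-0.4, 0.6, 0.1]
grip_width: 0.0601
grip_force: 0.0
top [271 197  11  12 112] zmax 0.049 | z> 0.012 112 [565.7 175.7] [33.6 38.8] 3.5 | z> 0.029 111 [565.7 175.7] [33.6 38.8] 3.5 | z> 0.04 41 [565.2 175.1] [27.2 37.7] 0.6 
top [241 198  20  14 237] zmax 0.048 | z> 0.012 236 [559.6 263.9] [43.6 60.6] 91.1 | z> 0.029 225 [560.6 263.8] [41.3 60.5] 90.4 | z> 0.04 81 [560.3 264.4] [40.6 58.1] 90.3 
top [344 226  23  24 238] zmax 0.066 | z> 0.012 209 [447.6 -90.1] [64.  72.6] 15.6 | z> 0.029 140 [448.2 -91.3] [60.9 72.2] 18.3 | z> 0.04 104 [472.  -83.4] [22.  61.2] 106.0 
wrist [ 267    0   50   52 2384] zmax 0.043 | z> 0.012 2384 [561.6 250.7] [37.2 44.6] 4.1 | z> 0.029 2248 [561.6 250.7] [37.2 44.6] 4.1 | z> 0.04 1183 [561.1 251.2] [35.2 41.2] 4.1 
wrist [ 268   63   49   70 3049] zmax 0.043 | z> 0.012 3049 [565.5 186.6] [44.3 65.1] 94.5 | z> 0.029 3049 [565.5 186.6] [44.3 65.1] 94.5 | z> 0.04 1652 [564.7 186.9] [41.7 62. ] 93.9 
7 rows  t [-0.0229 -0.0159 -0.0012] rot [-0.02  0.01 -1.65]
3 rows  t [0.     0.     0.0447] rot [0. 0. 0.]
```

```bash
python3 -m crank '[{"tx":-0.0229,"ty":-0.0159,"tz":-0.0012,"ax":0,"ay":0,"az":-1.65},{"tx":-0.0229,"ty":-0.0159,"tz":-0.0012,"ax":0,"ay":0,"az":-1.65},{"tx":-0.0229,"ty":-0.0159,"tz":-0.0012,"ax":0,"ay":0,"az":-1.65},{"tx":-0.0229,"ty":-0.0159,"tz":-0.0012,"ax":0,"ay":0,"az":-1.65},{"tx":-0.0229,"ty":-0.0159,"tz":-0.0012,"ax":0,"ay":0,"az":-1.65},{"tx":-0.0229,"ty":-0.0159,"tz":-0.0012,"ax":0,"ay":0,"az":-1.65},{"tx":-0.0229,"ty":-0.0159,"tz":-0.0012,"ax":0,"ay":0,"az":-1.65},{"tx":0,"ty":0,"tz":0.0447,"ax":0,"ay":0,"az":0},{"tx":0,"ty":0,"tz":0.0447,"ax":0,"ay":0,"az":0},{"tx":0,"ty":0,"tz":0.042,"ax":0,"ay":0,"az":0}]' 0
python3 -m crank '[{"tx":0,"ty":-0.011,"tz":0,"ax":0,"ay":0,"az":0},{"tx":0,"ty":-0.011,"tz":0,"ax":0,"ay":0,"az":0},{"tx":0,"ty":-0.011,"tz":0,"ax":0,"ay":0,"az":0},{"tx":0,"ty":-0.011,"tz":0,"ax":0,"ay":0,"az":0},{"tx":0,"ty":-0.011,"tz":0,"ax":0,"ay":0,"az":0},{"tx":0,"ty":-0.011,"tz":0,"ax":0,"ay":0,"az":0},{"tx":0,"ty":-0.011,"tz":0,"ax":0,"ay":0,"az":0},{"tx":0,"ty":0,"tz":-0.031,"ax":0,"ay":0,"az":0},{"tx":0,"ty":0,"tz":-0.062,"ax":0,"ay":0,"az":0},{"tx":0,"ty":0,"tz":-0.062,"ax":0,"ay":0,"az":0},{"tx":0,"ty":-0.04,"tz":0,"ax":0,"ay":0,"az":0},{"tx":0,"ty":-0.02,"tz":0,"ax":0,"ay":0,"az":0}]'
python3 look.py top,wrist
python3 - <<'E'
from h import *
o,y=(.4345,-.0937),15.5
plan(([*o,.10],y,0,4),([*o,.007],y,0,4))
E
```

```text
clock: 21.22
position: [0.5159, -0.0664, 0.0576]
ee_rot: [0.604, 0.797, -0.0, -0.001]
ft_force: [0.6, 0.1, -0.1]
grip_width: 0.0006
grip_force: 0.0
clock: 22.72
position: [0.3837, -0.1047, 0.2166]
ee_rot: [0.604, 0.797, 0.0, 0.001]
ft_force: [-0.5, -0.2, 0.1]
grip_width: 0.0005
grip_force: 0.0
top [264 196  20  14 237] zmax 0.051 | z> 0.012 236 [565.5 186.3] [41.4 62.8] 94.1 | z> 0.029 232 [565.5 186.3] [41.4 62.8] 94.1 | z> 0.04 87 [565.7 186.1] [40.9 59.3] 95.3 
top [241 198  19  14 233] zmax 0.053 | z> 0.012 233 [560.3 263.8] [43.3 62. ] 92.5 | z> 0.029 224 [560.6 264.1] [41.6 62.1] 90.0 | z> 0.04 85 [560.3 264.6] [40.9 58.1] 90.4 
top [344 226  19  23  93] zmax 0.068 | z> 0.012 84 [461.3 -73.3] [45.2 79.7] 148.9 | z> 0.029 68 [474.8 -80.3] [23.8 62. ] 121.3 | z> 0.04 66 [475.2 -80.6] [19.5 61.7] 116.7 
wrist [ 346  149   72   64 2327] zmax 0.064 | z> 0.012 2275 [445.9 -90.5] [65.5 72.6] 15.1 | z> 0.029 1613 [467.8 -84.4] [27.2 63. ] 105.7 | z> 0.04 1218 [470.7 -83.6] [21.1 63.1] 105.1 
4 rows  t [-0.0007  0.013   0.029 ] rot [0.03 0.02 0.04]
4 rows  t [0.     0.     0.0232] rot [0. 0. 0.]
```

The third lid fell back; repeat lower and further.

```bash
python3 -m crank '[{"tx":0,"ty":0.047,"tz":0,"ax":0,"ay":0,"az":0},{"tx":0,"ty":0.047,"tz":0,"ax":0,"ay":0,"az":0},{"tx":0,"ty":0.043,"tz":0.03,"ax":0,"ay":0,"az":0},{"tx":0,"ty":0,"tz":0.047,"ax":0,"ay":0,"az":0},{"tx":0,"ty":0,"tz":0.047,"ax":0,"ay":0,"az":0},{"tx":0,"ty":0,"tz":0.045,"ax":0,"ay":0,"az":0},{"tx":0,"ty":0,"tz":0,"ax":0,"ay":0,"az":0}]' 0
python3 -m crank '[{"tx":0,"ty":-0.011,"tz":0,"ax":0,"ay":0,"az":0},{"tx":0,"ty":-0.011,"tz":0,"ax":0,"ay":0,"az":0},{"tx":0,"ty":-0.011,"tz":0,"ax":0,"ay":0,"az":0},{"tx":0,"ty":-0.011,"tz":0,"ax":0,"ay":0,"az":0},{"tx":0,"ty":-0.011,"tz":0,"ax":0,"ay":0,"az":0},{"tx":0,"ty":-0.011,"tz":0,"ax":0,"ay":0,"az":0},{"tx":0,"ty":-0.011,"tz":0,"ax":0,"ay":0,"az":0},{"tx":0,"ty":-0.011,"tz":0,"ax":0,"ay":0,"az":0},{"tx":0,"ty":-0.005,"tz":0,"ax":0,"ay":0,"az":0},{"tx":0,"ty":-0.02,"tz":-0.031,"ax":0,"ay":0,"az":0},{"tx":0,"ty":-0.02,"tz":-0.062,"ax":0,"ay":0,"az":0},{"tx":0,"ty":0,"tz":-0.062,"ax":0,"ay":0,"az":0},{"tx":0,"ty":0,"tz":0,"ax":0,"ay":0,"az":0}]'
python3 look.py wrist w3
python3 - <<'E'
from h import *
o,y=(.4345,-.0937),15.5
plan(([*o,.10],y,0,4),([*o,.007],y,0,4))
E
```

```text
clock: 23.7
position: [0.5138, -0.0663, 0.0415]
ee_rot: [0.604, 0.797, -0.002, -0.004]
ft_force: [0.7, -0.6, 0.1]
grip_width: 0.0004
grip_force: 0.0
clock: 25.32
position: [0.391, -0.1037, 0.2043]
ee_rot: [0.604, 0.797, 0.002, 0.005]
ft_force: [0.8, 0.2, -0.9]
grip_width: 0.0004
grip_force: 0.0
wrist [ 338  149   42   59 2322] zmax 0.038 | z> 0.012 2235 [432.8 -94.1] [45.4 65.7] 105.1 | z> 0.029 2029 [432.2 -93.9] [42.4 63. ] 105.1 
4 rows  t [-0.0006  0.0112  0.0253] rot [0.06 0.04 0.06]
4 rows  t [0.     0.     0.0232] rot [0. 0. 0.]
```

```bash
python3 -m crank '[{"tx":-0.0006,"ty":0.0108,"tz":0.025,"ax":0,"ay":0,"az":0},{"tx":-0.0006,"ty":0.0108,"tz":0.025,"ax":0,"ay":0,"az":0},{"tx":-0.0006,"ty":0.0108,"tz":0.025,"ax":0,"ay":0,"az":0},{"tx":-0.0006,"ty":0.0108,"tz":0.025,"ax":0,"ay":0,"az":0},{"tx":0,"ty":0,"tz":0.023,"ax":0,"ay":0,"az":0},{"tx":0,"ty":0,"tz":0.023,"ax":0,"ay":0,"az":0},{"tx":0,"ty":0,"tz":0.023,"ax":0,"ay":0,"az":0},{"tx":0,"ty":0,"tz":0.023,"ax":0,"ay":0,"az":0},{"tx":0,"ty":0,"tz":0,"ax":0,"ay":0,"az":0}]' 0.0878
python3 -m crank '[{"tx":0,"ty":0,"tz":0,"ax":0,"ay":0,"az":0},{"tx":0,"ty":0,"tz":0,"ax":0,"ay":0,"az":0},{"tx":0,"ty":0,"tz":0,"ax":0,"ay":0,"az":0},{"tx":0,"ty":0,"tz":0,"ax":0,"ay":0,"az":0},{"tx":0,"ty":0,"tz":0,"ax":0,"ay":0,"az":0}]' 0.03
python3 -m crank '[{"tx":0,"ty":0,"tz":-0.02,"ax":0,"ay":0,"az":0},{"tx":0,"ty":0,"tz":-0.05,"ax":0,"ay":0,"az":0},{"tx":0,"ty":0,"tz":-0.05,"ax":0,"ay":0,"az":0},{"tx":0,"ty":0,"tz":-0.05,"ax":0,"ay":0,"az":0}]' 
python3 look.py top
python3 - <<'E'
from h import *
o=loc((.5655,.1909),4.2,0,-.079)
plan(([*o,.19],4.2,0,7),([*o,.07],4.2,0,4),([*o,.014],4.2,0,5))
E
```

```text
clock: 26.5
position: [0.4291, -0.0928, 0.0031]
ee_rot: [0.604, 0.797, -0.001, -0.003]
ft_force: [0.3, -0.1, -0.3]
grip_width: 0.0861
grip_force: 0.0
clock: 27.12
position: [0.4318, -0.0936, 0.0067]
ee_rot: [0.604, 0.797, 0.0, 0.0]
ft_force: [0.2, 1.2, 1.1]
grip_width: 0.0452
grip_force: 30.0
clock: 27.62
position: [0.4311, -0.0935, 0.1776]
ee_rot: [0.604, 0.797, -0.0, -0.0]
ft_force: [1.3, -0.5, -1.6]
grip_width: 0.0457
grip_force: 30.0
top [264 196  20  14 236] zmax 0.048 | z> 0.012 235 [565. 186.] [41.9 62.1] 93.6 | z> 0.029 229 [565.  186.1] [41.9 61.9] 93.6 | z> 0.04 86 [564.6 186.9] [41.  59.8] 94.1 
top [241 198  20  14 236] zmax 0.048 | z> 0.012 236 [561.3 264.6] [43.4 61.6] 94.8 | z> 0.029 224 [560.8 264.3] [41.4 61.3] 91.4 | z> 0.04 87 [560.2 264.6] [40.7 57.7] 90.4 
7 rows  t [ 0.0253  0.0249 -0.0006] rot [0.07 0.04 1.65]
4 rows  t [0.   0.   0.03] rot [0. 0. 0.]
5 rows  t [0.     0.     0.0112] rot [0. 0. 0.]
```

```bash
python3 -m crank '[{"tx":0.0253,"ty":0.0249,"tz":-0.0006,"ax":0,"ay":0,"az":1.65},{"tx":0.0253,"ty":0.0249,"tz":-0.0006,"ax":0,"ay":0,"az":1.65},{"tx":0.0253,"ty":0.0249,"tz":-0.0006,"ax":0,"ay":0,"az":1.65},{"tx":0.0253,"ty":0.0249,"tz":-0.0006,"ax":0,"ay":0,"az":1.65},{"tx":0.0253,"ty":0.0249,"tz":-0.0006,"ax":0,"ay":0,"az":1.65},{"tx":0.0253,"ty":0.0249,"tz":-0.0006,"ax":0,"ay":0,"az":1.65},{"tx":0.0253,"ty":0.0249,"tz":-0.0006,"ax":0,"ay":0,"az":1.65},{"tx":0,"ty":0,"tz":0,"ax":0,"ay":0,"az":0}]'
python3 - <<'E'
from h import *
o=loc((.5655,.1909),4.2,0,-.079)
plan(([*o,.07],4.2,0,4),([*o,.0135],4.2,0,5))
E
```

```text
clock: 28.68
position: [0.5697, 0.1142, 0.179]
ee_rot: [0.68, 0.733, -0.001, -0.001]
ft_force: [-0.4, -0.3, -1.3]
grip_width: 0.0455
grip_force: 30.0
4 rows  t [-0.0006  0.0004  0.0272] rot [-0.03 -0.    0.03]
5 rows  t [0.     0.     0.0113] rot [0. 0. 0.]
```

```bash
python3 -m crank '[{"tx":-0.0006,"ty":0,"tz":0.0272,"ax":0,"ay":0,"az":0},{"tx":-0.0006,"ty":0,"tz":0.0272,"ax":0,"ay":0,"az":0},{"tx":-0.0006,"ty":0,"tz":0.0272,"ax":0,"ay":0,"az":0},{"tx":-0.0006,"ty":0,"tz":0.0272,"ax":0,"ay":0,"az":0},{"tx":0,"ty":0,"tz":0.0115,"ax":0,"ay":0,"az":0},{"tx":0,"ty":0,"tz":0.0115,"ax":0,"ay":0,"az":0},{"tx":0,"ty":0,"tz":0.0115,"ax":0,"ay":0,"az":0},{"tx":0,"ty":0,"tz":0.0115,"ax":0,"ay":0,"az":0},{"tx":0,"ty":0,"tz":0.0105,"ax":0,"ay":0,"az":0},{"tx":0,"ty":0,"tz":0,"ax":0,"ay":0,"az":0}]'
python3 -m crank '[{"tx":0,"ty":0,"tz":0,"ax":0,"ay":0,"az":0},{"tx":0,"ty":0,"tz":0,"ax":0,"ay":0,"az":0}]' 0.06
python3 -m crank '[{"tx":0,"ty":0,"tz":-0.03,"ax":0,"ay":0,"az":0},{"tx":0,"ty":0,"tz":-0.06,"ax":0,"ay":0,"az":0},{"tx":0,"ty":0,"tz":-0.06,"ax":0,"ay":0,"az":0},{"tx":0,"ty":0,"tz":-0.06,"ax":0,"ay":0,"az":0},{"tx":-0.05,"ty":-0.03,"tz":0,"ax":0,"ay":0,"az":0},{"tx":-0.06,"ty":-0.04,"tz":0,"ax":0,"ay":0,"az":0},{"tx":-0.06,"ty":-0.04,"tz":0,"ax":0,"ay":0,"az":0},{"tx":0,"ty":0,"tz":0,"ax":0,"ay":0,"az":0}]'
cat > cov.py <<'E'
from look import *
import sys
for n in sys.argv[1].split(","):
    img,d,W=cloud(n); hsv=cv2.cvtColor(img,cv2.COLOR_RGB2HSV)
    m=(hsv[...,1]<60)&(hsv[...,2]>(110 if n=="top" else 190))&(W[...,2]<.1)&(W[...,1]<-.15)&(W[...,0]>.2)&(W[...,0]<.6)&(W[...,1]>-.6)
    m=cv2.morphologyEx(m.astype(np.uint8),cv2.MORPH_OPEN,np.ones((3,3)))>0
    for a,b in((-.01,.015),(.032,.05)):
        q=W[m&(W[...,2]>a)&(W[...,2]<b)]
        if len(q)>9: print(n,a,len(q),q[:,2].mean(),rect(q[:,:2]))
save(img,sys.argv[2])
E
python3 look.py top; python3 cov.py top,wrist w4
python3 - <<'E'
from h import *
plan(([.39,-.378,.15],-14.4,0,10))
E
```

```text
clock: 29.92
position: [0.5688, 0.1102, 0.014]
ee_rot: [0.681, 0.732, -0.001, -0.001]
ft_force: [-0.6, -0.2, -0.5]
grip_width: 0.0457
grip_force: 30.0
clock: 30.18
position: [0.5702, 0.1104, 0.0163]
ee_rot: [0.681, 0.732, 0.001, 0.001]
ft_force: [-0.3, 0.8, 0.2]
grip_width: 0.0593
grip_force: 0.0
clock: 31.18
position: [0.4805, -0.0537, 0.2268]
ee_rot: [0.683, 0.731, 0.0, 0.001]
ft_force: [-0.1, 1.1, -0.0]
grip_width: 0.0594
grip_force: 0.0
top [287 195  19  14 227] zmax 0.052 | z> 0.012 227 [569.6 108.4] [41.1 62.1] 93.4 | z> 0.029 220 [569.6 108.7] [41.1 61.4] 93.4 | z> 0.04 86 [569.2 108.7] [40.4 60.7] 93.8 
top [264 196  20  14 235] zmax 0.049 | z> 0.012 234 [565.5 185.6] [41.1 63.1] 93.5 | z> 0.029 228 [565.5 186.1] [41.1 62.1] 93.5 | z> 0.04 89 [565. 186.] [40.4 59.6] 95.7 
top [241 198  20  14 233] zmax 0.049 | z> 0.012 233 [560.9 264.4] [41.9 62.8] 95.3 | z> 0.029 220 [560.5 264.1] [41.4 61.1] 91.2 | z> 0.04 85 [560.1 264.4] [40.6 58.2] 90.9 
top -0.01 2388 0.00429287402550699 (array([ 391.6, -381.8]), array([131.7, 257.2]), 75.5)
top 0.032 104 0.03759936209377569 (array([ 392.1, -378.9]), array([ 13.1, 101.3]), 76.0)
wrist -0.01 1498 0.006145321939571758 (array([ 416.1, -359.7]), array([ 86.6, 130.1]), 75.8)
wrist 0.032 99 0.03787338065704256 (array([ 400.4, -341.7]), array([13. , 20.5]), 75.7)
10 rows  t [-0.0335 -0.0068  0.0076] rot [ 0.01 -0.    1.86]
```

View pics/w4.png

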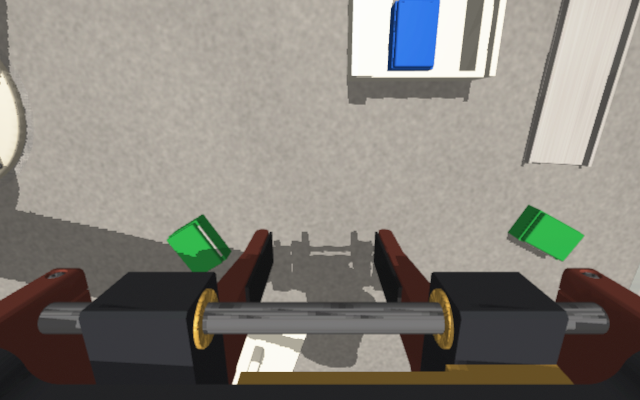

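```bash
python3 -m crank '[{"tx":-0.0337,"ty":-0.0068,"tz":0.0076,"ax":0,"ay":0,"az":1.86},{"tx":-0.0337,"ty":-0.0068,"tz":0.0076,"ax":0,"ay":0,"az":1.86},{"tx":-0.0337,"ty":-0.0068,"tz":0.0076,"ax":0,"ay":0,"az":1.86},{"tx":-0.0337,"ty":-0.0068,"tz":0.0076,"ax":0,"ay":0,"az":1.86},{"tx":-0.0337,"ty":-0.0068,"tz":0.0076,"ax":0,"ay":0,"az":1.86},{"tx":-0.0337,"ty":-0.0068,"tz":0.0076,"ax":0,"ay":0,"az":1.86},{"tx":-0.0337,"ty":-0.0068,"tz":0.0076,"ax":0,"ay":0,"az":1.86},{"tx":-0.0337,"ty":-0.0068,"tz":0.0076,"ax":0,"ay":0,"az":1.86},{"tx":-0.0337,"ty":-0.0068,"tz":0.0076,"ax":0,"ay":0,"az":1.86},{"tx":-0.0337,"ty":-0.0068,"tz":0.0076,"ax":0,"ay":0,"az":1.86},{"tx":0,"ty":0,"tz":0,"ax":0,"ay":0,"az":0}]' 0.0878
python3 cov.py top,wrist w5
python3 - <<'E'
from h import *
o=(.3915,-.3805)
plan(([*o,.04],-14.4,0,4),([*o,.011],-14.4,0,4))
E
```

```text
clock: 32.7
position: [0.3898, -0.3806, 0.1479]
ee_rot: [0.79, 0.613, -0.0, -0.001]
ft_force: [1.0, 0.3, 0.0]
grip_width: 0.0877
grip_force: 0.0
top -0.01 1575 0.004356008455683216 (array([ 392.5, -380. ]), array([131.8, 254.2]), 76.2)
top 0.032 79 0.03756157945355672 (array([ 395. , -365.7]), array([13.9, 75.5]), 76.1)
wrist -0.01 19813 0.006167072257228233 (array([ 390. , -379.4]), array([127.3, 250. ]), 75.8)
wrist 0.032 1277 0.0380584999238549 (array([ 389.9, -380. ]), array([12.7, 97.8]), 76.5)
4 rows  t [-0.0002  0.0002  0.0273] rot [-0.   -0.01  0.02]
4 rows  t [0.     0.     0.0073] rot [0. 0. 0.]
```

```bash
python3 -m crank '[{"tx":0,"ty":0,"tz":0.0273,"ax":0,"ay":0,"az":0},{"tx":0,"ty":0,"tz":0.0273,"ax":0,"ay":0,"az":0},{"tx":0,"ty":0,"tz":0.0273,"ax":0,"ay":0,"az":0},{"tx":0,"ty":0,"tz":0.0273,"ax":0,"ay":0,"az":0},{"tx":0,"ty":0,"tz":0.0073,"ax":0,"ay":0,"az":0},{"tx":0,"ty":0,"tz":0.0073,"ax":0,"ay":0,"az":0},{"tx":0,"ty":0,"tz":0.0073,"ax":0,"ay":0,"az":0},{"tx":0,"ty":0,"tz":0.0063,"ax":0,"ay":0,"az":0},{"tx":0,"ty":0,"tz":0,"ax":0,"ay":0,"az":0}]'
python3 -m crank '[{"tx":0,"ty":0,"tz":0,"ax":0,"ay":0,"az":0},{"tx":0,"ty":0,"tz":0,"ax":0,"ay":0,"az":0},{"tx":0,"ty":0,"tz":0,"ax":0,"ay":0,"az":0},{"tx":0,"ty":0,"tz":0,"ax":0,"ay":0,"az":0},{"tx":0,"ty":0,"tz":0,"ax":0,"ay":0,"az":0},{"tx":0,"ty":0,"tz":0,"ax":0,"ay":0,"az":0},{"tx":0,"ty":0,"tz":0,"ax":0,"ay":0,"az":0},{"tx":0,"ty":0,"tz":0,"ax":0,"ay":0,"az":0}]' 0
python3 -m crank '[{"tx":0,"ty":0,"tz":-0.02,"ax":0,"ay":0,"az":0},{"tx":0,"ty":0,"tz":-0.04,"ax":0,"ay":0,"az":0},{"tx":0,"ty":0,"tz":-0.04,"ax":0,"ay":0,"az":0},{"tx":0,"ty":0,"tz":-0.04,"ax":0,"ay":0,"az":0},{"tx":0,"ty":0,"tz":-0.03,"ax":0,"ay":0,"az":0},{"tx":0,"ty":0,"tz":0,"ax":0,"ay":0,"az":0}]'
python3 - <<'E'
from h import *
o=loc((.5655,.1909),4.2,.03,0)
plan(([*o,.18],4.2,0,20))
E
```

```text
clock: 33.92
position: [0.3895, -0.3801, 0.0116]
ee_rot: [0.79, 0.613, -0.0, -0.0]
ft_force: [0.1, 0.7, 1.0]
grip_width: 0.0878
grip_force: 0.0
clock: 34.92
position: [0.3898, -0.3802, 0.0119]
ee_rot: [0.79, 0.613, 0.0, 0.0]
ft_force: [0.4, -0.1, -0.8]
grip_width: 0.014
grip_force: 30.0
clock: 35.67
position: [0.3905, -0.3812, 0.1859]
ee_rot: [0.79, 0.613, 0.0, 0.003]
ft_force: [0.1, 0.0, -3.6]
grip_width: 0.014
grip_force: 30.0
20 rows  t [0.0297 0.0074 0.0003] rot [ 0.01  0.01 -0.93]
```

```bash
python3 -m crank '[{"tx":0.0297,"ty":0.0074,"tz":0,"ax":0,"ay":0,"az":-0.93},{"tx":0.0297,"ty":0.0074,"tz":0,"ax":0,"ay":0,"az":-0.93},{"tx":0.0297,"ty":0.0074,"tz":0,"ax":0,"ay":0,"az":-0.93},{"tx":0.0297,"ty":0.0074,"tz":0,"ax":0,"ay":0,"az":-0.93},{"tx":0.0297,"ty":0.0074,"tz":0,"ax":0,"ay":0,"az":-0.93},{"tx":0.0297,"ty":0.0074,"tz":0,"ax":0,"ay":0,"az":-0.93},{"tx":0.0297,"ty":0.0074,"tz":0,"ax":0,"ay":0,"az":-0.93},{"tx":0.0297,"ty":0.0074,"tz":0,"ax":0,"ay":0,"az":-0.93},{"tx":0.0297,"ty":0.0074,"tz":0,"ax":0,"ay":0,"az":-0.93},{"tx":0.0297,"ty":0.0074,"tz":0,"ax":0,"ay":0,"az":-0.93},{"tx":0.0297,"ty":0.0074,"tz":0,"ax":0,"ay":0,"az":-0.93},{"tx":0.0297,"ty":0.0074,"tz":0,"ax":0,"ay":0,"az":-0.93},{"tx":0.0297,"ty":0.0074,"tz":0,"ax":0,"ay":0,"az":-0.93},{"tx":0.0297,"ty":0.0074,"tz":0,"ax":0,"ay":0,"az":-0.93},{"tx":0.0297,"ty":0.0074,"tz":0,"ax":0,"ay":0,"az":-0.93},{"tx":0.0297,"ty":0.0074,"tz":0,"ax":0,"ay":0,"az":-0.93},{"tx":0.0297,"ty":0.0074,"tz":0,"ax":0,"ay":0,"az":-0.93},{"tx":0.0297,"ty":0.0074,"tz":0,"ax":0,"ay":0,"az":-0.93},{"tx":0.0297,"ty":0.0074,"tz":0,"ax":0,"ay":0,"az":-0.93},{"tx":0.0297,"ty":0.0074,"tz":0,"ax":0,"ay":0,"az":-0.93}]'
cat >> h.py <<'E'
def tcpE(ex,ez,tilt,yaw=4.2,T=(.5655,.1909)):
    """TCP so that the cover's lower left corner is at tray (ex,0,ez)"""
    _,Q=pose([0,0,0],yaw,tilt); e=np.array([*loc(T,yaw,ex,0),ez])
    return e-Q.apply([0,-.063,.0119]),yaw,tilt
def whereE(yaw=4.2,T=(.5655,.1909)):
    s=r.read_state();Q=R.from_quat(s["ee_rot"])
    w=R.from_euler("z",-yaw,degrees=True)
    for y in(-.063,.063): print("edge low corner (tray mm)",1000*w.apply(np.array(s["position"])+Q.apply([0,y,.0119])-[*T,0]))
E
python3 - <<'E'
from h import *
whereE()
plan((*tcpE(-.042,.09,-8),5),(*tcpE(-.042,.048,-8),5),(*tcpE(-.063,.048,-8),6))
img,d,W=cloud("wrist");save(img,"w6")
E
```

```text
clock: 38.17
position: [0.5933, 0.1948, 0.1795]
ee_rot: [0.681, 0.733, -0.001, -0.001]
ft_force: [0.2, -0.0, -3.1]
grip_width: 0.0143
grip_force: 30.0
edge low corner (tray mm) [-35.0538   1.8077 167.8383]
edge low corner (tray mm) [ 90.9455   1.8205 167.4103]
5 rows  t [-0.0004 -0.0026  0.0137] rot [-1.64  0.01  0.  ]
5 rows  t [ 0.     -0.0012  0.0083] rot [0. 0. 0.]
6 rows  t [-0.     -0.0035 -0.0005] rot [0. 0. 0.]
```

View pics/w6.png

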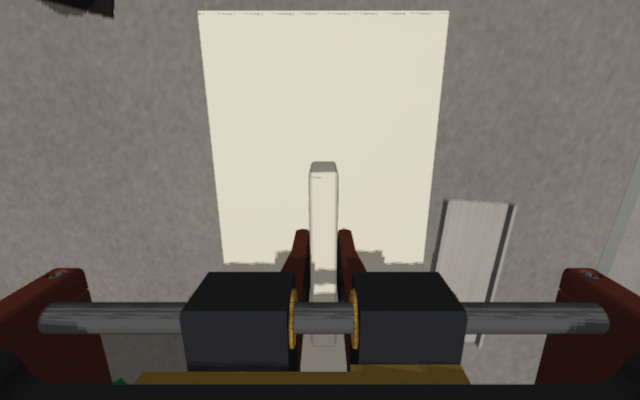

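Cover fills (200–447, 12–265), gripped on its rib. Check its true attitude from the depth.

```bash
cat > plane.py <<'E'
from look import *
s=r.read_state();Q=R.from_quat(s["ee_rot"])
img,d,W=cloud("wrist"); hsv=cv2.cvtColor(img,cv2.COLOR_RGB2HSV)
L=Q.inv().apply((W-np.array(s["position"])).reshape(-1,3)).reshape(W.shape)
m=(hsv[...,1]<60)&(hsv[...,2]>150)&(abs(L[...,2]-.007)<.04)&(abs(L[...,1])<.08)&(abs(L[...,1])>.012)&(L[...,0]>.015)&(L[...,0]<.15)
p=L[m]; A=np.c_[p[:,:2],np.ones(len(p))]; c=np.linalg.lstsq(A,p[:,2],rcond=None)[0]
res=abs(p[:,2]-A@c)<.002; c=np.linalg.lstsq(A[res],p[res,2],rcond=None)[0]
print("top plane in tool: slope x,y deg",np.degrees(np.arctan(c[:2])),"z0",c[2],"xmax",p[:,0].max(),"y",p[:,1].min(),p[:,1].max(),len(p))
E
python3 plane.py
```

```text
top plane in tool: slope x,y deg [-0.0006 -0.0677] z0 0.0057700237647215335 xmax 0.1249427682706922 y -0.0635520693524636 0.06291068490686189 38593
```

```bash
python3 -m crank '[{"tx":-0.0004,"ty":-0.0026,"tz":0.0137,"ax":-1.64,"ay":0,"az":0},{"tx":-0.0004,"ty":-0.0026,"tz":0.0137,"ax":-1.64,"ay":0,"az":0},{"tx":-0.0004,"ty":-0.0026,"tz":0.0137,"ax":-1.64,"ay":0,"az":0},{"tx":-0.0004,"ty":-0.0026,"tz":0.0137,"ax":-1.64,"ay":0,"az":0},{"tx":-0.0004,"ty":-0.0026,"tz":0.0137,"ax":-1.64,"ay":0,"az":0},{"tx":0,"ty":0,"tz":0,"ax":0,"ay":0,"az":0},{"tx":0,"ty":0,"tz":0,"ax":0,"ay":0,"az":0}]'
python3 - <<'E'
from h import *
whereE()
plan((*tcpE(-.042,.049,-8),6),(*tcpE(-.063,.048,-8),6))
E
```

```text
clock: 39.15
position: [0.5849, 0.191, 0.1128]
ee_rot: [0.679, 0.73, 0.052, 0.048]
ft_force: [0.5, -0.1, -1.6]
grip_width: 0.0135
grip_force: 30.0
edge low corner (tray mm) [-41.3232  -1.3192  92.0547]
edge low corner (tray mm) [ 83.4044  -1.4111 109.9162]
6 rows  t [ 0.0002 -0.0011  0.0071] rot [ 0.02  0.   -0.01]
6 rows  t [-0.     -0.0035 -0.0003] rot [0. 0. 0.]
```

```bash
python3 -m crank '[{"tx":0,"ty":-0.0011,"tz":0.0071,"ax":0,"ay":0,"az":0},{"tx":0,"ty":-0.0011,"tz":0.0071,"ax":0,"ay":0,"az":0},{"tx":0,"ty":-0.0011,"tz":0.0071,"ax":0,"ay":0,"az":0},{"tx":0,"ty":-0.0011,"tz":0.0071,"ax":0,"ay":0,"az":0},{"tx":0,"ty":-0.0011,"tz":0.0071,"ax":0,"ay":0,"az":0},{"tx":0,"ty":-0.0011,"tz":0.0065,"ax":0,"ay":0,"az":0},{"tx":0,"ty":0,"tz":0,"ax":0,"ay":0,"az":0},{"tx":0,"ty":0,"tz":0,"ax":0,"ay":0,"az":0}]'
python3 - <<'E'
from h import *
whereE()
plan((*tcpE(-.063,.048,-8),7))
E
```

```text
clock: 40.15
position: [0.5846, 0.1914, 0.0706]
ee_rot: [0.679, 0.731, 0.053, 0.049]
ft_force: [0.4, 0.8, -3.0]
grip_width: 0.014
grip_force: 30.0
edge low corner (tray mm) [-41.5592  -0.9253  49.8058]
edge low corner (tray mm) [83.1454 -0.9703 67.8266]
7 rows  t [ 0.0001 -0.0031 -0.0001] rot [ 0.03 -0.   -0.  ]
```

```bash
python3 -m crank '[{"tx":0,"ty":-0.0031,"tz":0.0004,"ax":0,"ay":0,"az":0},{"tx":0,"ty":-0.0031,"tz":0,"ax":0,"ay":0,"az":0},{"tx":0,"ty":-0.0031,"tz":0,"ax":0,"ay":0,"az":0},{"tx":0,"ty":-0.0031,"tz":0,"ax":0,"ay":0,"az":0},{"tx":0,"ty":-0.0031,"tz":0,"ax":0,"ay":0,"az":0},{"tx":0,"ty":-0.0031,"tz":0,"ax":0,"ay":0,"az":0},{"tx":0,"ty":-0.0028,"tz":0,"ax":0,"ay":0,"az":0},{"tx":0,"ty":0,"tz":0,"ax":0,"ay":0,"az":0},{"tx":0,"ty":0,"tz":0,"ax":0,"ay":0,"az":0}]'
python3 - <<'E'
from h import *
whereE()
plan((*tcpE(-.062,.047,-1.5),10))
img,d,W=cloud("scene");save(cv2.resize(img[180:320,260:460],(800,560),interpolation=cv2.INTER_CUBIC),"s6")
E
```

```text
clock: 41.28
position: [0.5635, 0.1898, 0.067]
ee_rot: [0.679, 0.731, 0.052, 0.049]
ft_force: [0.2, -0.2, -3.3]
grip_width: 0.0138
grip_force: 30.0
edge low corner (tray mm) [-62.7418  -0.9486  46.1845]
edge low corner (tray mm) [61.9663 -0.9927 64.1812]
10 rows  t [0.0001 0.0002 0.0007] rot [ 0.67  0.   -0.  ]
```

View pics/s6.png

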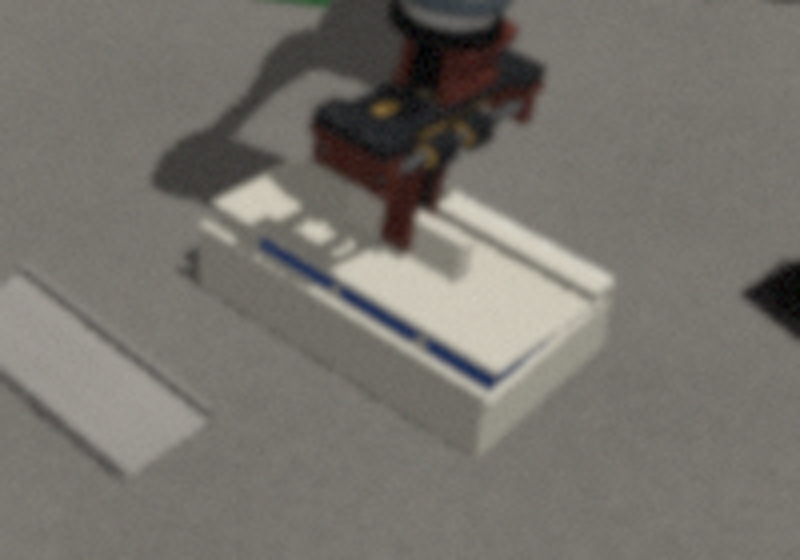

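The cover's near-base edge is under the lip (500–610, 220–290) with the other edge raised, cases visible in the gap. Swing it down.

```bash
python3 -c "
from h import *
plan((*tcpE(-.0625,.0468,-1),10))"
python3 -m crank '[{"tx":0,"ty":0.0002,"tz":0.0007,"ax":0.7,"ay":0,"az":0},{"tx":0,"ty":0.0002,"tz":0.0007,"ax":0.7,"ay":0,"az":0},{"tx":0,"ty":0.0002,"tz":0.0007,"ax":0.7,"ay":0,"az":0},{"tx":0,"ty":0.0002,"tz":0.0007,"ax":0.7,"ay":0,"az":0},{"tx":0,"ty":0.0002,"tz":0.0007,"ax":0.7,"ay":0,"az":0},{"tx":0,"ty":0.0002,"tz":0.0007,"ax":0.7,"ay":0,"az":0},{"tx":0,"ty":0.0002,"tz":0.0007,"ax":0.7,"ay":0,"az":0},{"tx":0,"ty":0.0002,"tz":0.0007,"ax":0.7,"ay":0,"az":0},{"tx":0,"ty":0.0002,"tz":0.0007,"ax":0.7,"ay":0,"az":0},{"tx":0,"ty":0.0002,"tz":0.0007,"ax":0.7,"ay":0,"az":0},{"tx":0,"ty":0,"tz":0,"ax":0,"ay":0,"az":0},{"tx":0,"ty":0,"tz":0,"ax":0,"ay":0,"az":0}]'
python3 -c "
from h import *
whereE()"
```

```text
10 rows  t [0.0001 0.0002 0.0007] rot [ 0.72  0.   -0.  ]
clock: 42.82
position: [0.566, 0.19, 0.06]
ee_rot: [0.681, 0.732, 0.008, 0.007]
ft_force: [0.2, -0.8, -3.3]
grip_width: 0.0139
grip_force: 30.0
edge low corner (tray mm) [-62.3165  -0.9291  46.8326]
edge low corner (tray mm) [63.656  -0.9715 49.4664]
```

```bash
python3 -m crank '[{"tx":0,"ty":0,"tz":0.0007,"ax":0.6,"ay":0,"az":0},{"tx":0,"ty":0,"tz":0.0007,"ax":0.6,"ay":0,"az":0},{"tx":0,"ty":0,"tz":0.0003,"ax":0,"ay":0,"az":0},{"tx":0,"ty":0,"tz":0,"ax":0,"ay":0,"az":0},{"tx":0,"ty":0,"tz":0,"ax":0,"ay":0,"az":0}]'
python3 -c "
from h import *
whereE()"
python3 -m crank '[{"tx":0,"ty":0,"tz":0,"ax":0,"ay":0,"az":0},{"tx":0,"ty":0,"tz":0,"ax":0,"ay":0,"az":0},{"tx":0,"ty":0,"tz":0,"ax":0,"ay":0,"az":0}]' 0.04
python3 -m crank '[{"tx":0,"ty":0,"tz":-0.01,"ax":0,"ay":0,"az":0},{"tx":0,"ty":0,"tz":-0.04,"ax":0,"ay":0,"az":0},{"tx":0,"ty":0,"tz":-0.06,"ax":0,"ay":0,"az":0},{"tx":0,"ty":0,"tz":-0.06,"ax":0,"ay":0,"az":0},{"tx":-0.06,"ty":0,"tz":0,"ax":0,"ay":0,"az":0},{"tx":-0.06,"ty":0,"tz":0,"ax":0,"ay":0,"az":0},{"tx":-0.06,"ty":0,"tz":0,"ax":0,"ay":0,"az":0},{"tx":0,"ty":0,"tz":0,"ax":0,"ay":0,"az":0},{"tx":0,"ty":0,"tz":0,"ax":0,"ay":0,"az":0}]'
cat > fin.py <<'E'
from look import *
w=R.from_euler("z",-4.2,degrees=True)
for n in("wrist","top","scene"):
    img,d,W=cloud(n); L=w.apply((W-[.5655,.1909,0]).reshape(-1,3)).reshape(W.shape)
    m=(abs(L[...,1])<.115)&(L[...,0]>-.045)&(L[...,0]<.055)&(abs(L[...,0])>.012)&(abs(L[...,2]-.051)<.012)
    p=L[m]; A=np.c_[p[:,:2],np.ones(len(p))]; c=np.linalg.lstsq(A,p[:,2],rcond=None)[0]
    print(n,len(p),"top z0",c[2],"slopes deg",np.degrees(np.arctan(c[:2])))
    q=L[(L[...,2]>.075)&(L[...,2]<.095)&(abs(L[...,0])<.05)&(abs(L[...,1])<.1)]
    print("  rib",rect(q[:,:2]) if len(q)>9 else 0, q[:,2].mean())
    if n=="wrist": save(img,"f1")
E
python3 fin.py
```

```text
clock: 43.45
position: [0.566, 0.19, 0.0584]
ee_rot: [0.681, 0.732, 0.0, 0.0]
ft_force: [0.4, -0.2, -2.8]
grip_width: 0.0138
grip_force: 30.0
edge low corner (tray mm) [-62.5421  -0.9421  46.524 ]
edge low corner (tray mm) [63.4579 -0.9908 46.5349]
clock: 43.82
position: [0.5663, 0.19, 0.0589]
ee_rot: [0.681, 0.732, 0.0, 0.0]
ft_force: [1.1, -0.6, -0.1]
grip_width: 0.0387
grip_force: 0.0
clock: 44.95
position: [0.5792, 0.0107, 0.229]
ee_rot: [0.681, 0.732, 0.0, 0.0]
ft_force: [0.1, 0.0, -0.6]
grip_width: 0.0405
grip_force: 0.0
wrist 8641 top z0 0.052217682542126054 slopes deg [ 0.0735 -0.0077]
  rib (array([  7.1, -31.7]), array([13.2, 45.6]), 89.9) 0.08395161444873957
top 1289 top z0 0.05073715690297281 slopes deg [ 0.0702 -0.1741]
  rib (array([ 8.2, -3.3]), array([14.3, 99.7]), 90.2) 0.08218129416487056
scene 1418 top z0 0.05055908721924108 slopes deg [-0.0544 -0.0932]
  rib (array([ 8.9, -3.1]), array([ 18.7, 100.6]), 89.2) 0.08077764988869304
```

View pics/f1.png

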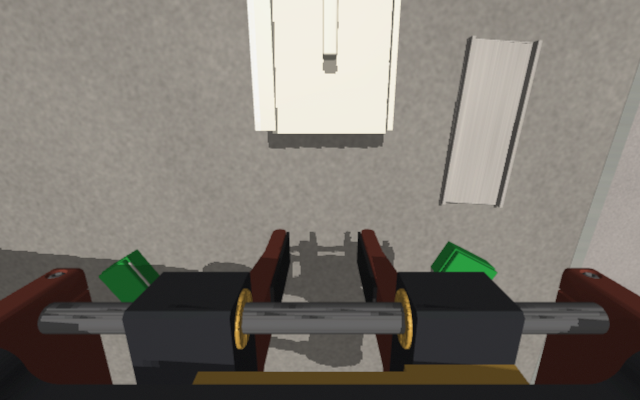

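The cover lies flat and square, with slopes under 0.2° and its rib about 7 mm towards the stop (limit 11 mm). It is still under the lip, and the gripper is well clear.

```bash
python3 -c "
from h import *
print(hand_in())"
```

```text
the job is handed in; nothing more can be done
None
```

All three cases are shut and standing in the tray, the cover lies flat and square under the lip, about 7 mm off centre towards the stop (limit 11 mm), and the job is handed in; the hand-in returned no verdict.

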